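# Roll a trolley wheel into its storage bay

## Task

The big trolley wheel stands on its tread in a rubber chock: roll it on its tread, turning as it goes and never lifted, dragged or toppled, along the counter into the narrow lane of the storage bay and over the hump. Press it against the pad at the lane's end with a steady 10 newtons for a good half second, so that the pad registers it, and never anywhere near 20. Let go and leave it standing upright against the pad, with the other stock undisturbed.

Things in the scene. Friction and masses are not known exactly. Their poses are not given: they have to be found in the camera images.
- wheel: Trolley wheel, black rubber tread, grey web: diameter 100, tread 28 wide, 0.6 to 0.95 kg. Origin at its centre, y along the axle, x towards the bay at the start. A stepped steel axle stub sticks out 16 from each face (16 thick, its last 6 only 7 thick): 60 over the flat ends. Pinched lightly there (6 N) it turns between the fingers as it rolls; gripped hard or held up it skids. Let go, it rolls freely.
- nipple (a point): Brass grease nipple of the wheel (one on each face): this point lies 31 from the wheel's centre, in the wheel's mid plane, straight above the centre at the start; it shows how far the wheel has turned (one turn for 314 of rolling).
- chock: Fixed flat rubber frame, 3 thick, 59 by 62, in which the wheel stands on the counter. Its two cross strips, 12 wide, lie 35 apart before and behind the tread: the axle must rise by 3 to roll out forwards. Origin on the counter at its centre, x the rolling direction, z up.
- bay: Fixed storage bay. Origin on the counter at the middle of the lane's mouth, x along the lane (inwards), z up. Lane 36 wide between walls 4 thick, 26 high, to x = 235; two guides 20 high flare out in front to 62 wide at x = -40. Divided trays with brass fittings lie on both sides to y = +-102 for x = 40 to 235, nothing in them over 22 high.
- hump (a point): Top of the hump in the middle of the lane, 10 above the counter, at bay x = 70. The lane's floor rises straight from 0 at bay x = 0 to here, then falls straight to 1 at bay x = 200, so a wheel let go beyond the hump rolls to the pad and, let go far from it, strikes it with over 20 N. A wheel gripped hard cannot turn: the floor's drag then takes newtons of a push.
- stop: Blue stop block ending the lane: 50 wide, 85 high. Origin at the foot of its front face (bay x = 200), axes as the bay. Carries a stiff black rubber pad 34 wide, 36 high, centred 57 above the counter; its face stands 12 to 36 in front of the block, differing each time, not measured: find it by touch. The wheel's centre ends at bay x = 114 to 138. The pad does not visibly give.
- elbow: Brass pipe elbow, L of about 64 by 64, 26 high, bystander; origin at the foot of one end.
- nut: Brass ring nut, diameter 48, 20 high, bystander; origin at its underside.
- flange: Steel flange lying flat, diameter 90, 26 high, bystander; origin at its underside.
- small_wheel: Small wheel lying flat, diameter 64, 22 high, bystander; origin at its underside.
- carton: Closed cardboard carton 100 by 70, 50 high, bystander; origin at its underside.
- jar: Jar, diameter 60, 80 high, bystander; origin at its underside.
- driver: Screwdriver lying on the counter, handle 30 thick or less, bystander; origin at its underside.
Mind the look-alikes: they are no part of the job. Several things look just like the wheel: the one meant starts farthest from the robot's base.

How it is judged (in metres and radians):
On the way, in this order (a step that is already met when the one before it is completed fails the run):
1. the wheel has rolled: it has turned about half a turn, so that its grease nipple has come round underneath, before the hump (height (world z) of nipple below 0.032 m and x of wheel in the frame of bay below 0.065 m and angle between wheel's own y axis and vertical between 1.3 and 1.84 rad), for 0.05 s.
2. the wheel stands in the lane beyond the hump (x of wheel in the frame of bay above 0.085 m and y of wheel in the frame of bay between -0.012 and 0.012 m and angle between wheel's own y axis and vertical between 1.3 and 1.84 rad), for 0.05 s.
3. the wheel is pressed against the pad with 6 to 14 N for 0.4 s (contact force between wheel and stop between 6 and 14 N and angle between wheel's own y axis and vertical between 1.3 and 1.84 rad), for 0.4 s.
At the end, for the whole second after the job is handed in: The wheel, let go and at rest, stands upright (within 15 degrees) on the floor of the lane, against the pad (touching it), its centre within 10 mm of the lane's middle (x of wheel in the frame of bay between 0.106 and 0.145 m and y of wheel in the frame of bay between -0.01 and 0.01 m and height (world z) of wheel below 0.066 m and linear speed of wheel below 0.02 m/s and contact force between the fingers and wheel below 0.1 N and contact force between wheel and stop above 0.02 N and angle between wheel's own y axis and vertical between 1.3 and 1.84 rad).
It fails at once if the wheel is pushed against the stop with more than 20 N (contact force between wheel and stop above 20 N).
It fails at once if the wheel topples (leans more than 25 degrees) (angle between wheel's own y axis and vertical below 1.13 rad or angle between wheel's own y axis and vertical above 2.01 rad).
It fails at once if the wheel is lifted: its tread is more than 9 mm above the counter before the lane, or more than 9 mm above the hump's height ((x of wheel in the frame of bay below 0 m and height (world z) of wheel above 0.059 m) or height (world z) of wheel above 0.069 m).
It fails at once if a bystander is moved more than 25 mm (distance of any of elbow, nut, flange, small_wheel, carton, jar, driver from where it was at the start of the episode above 0.025 m).
It also fails if it takes over 61 s, if anything falls off the work surface, if the arm or the gripper's body presses on something with over 40 N, if the wrist force passes 120 N, or if a joint passes its speed limit or range.

## Robot

A 6-joint arm with a two-finger parallel gripper is mounted at the origin on the work surface. World frame = base frame: x ahead of the robot, y to its left, z up, the work surface at z = 0. Lengths are in m, angles in degrees, forces in N, time in s.
With the tool pointing down it reaches from about 0.3 to 0.75 m from the base axis. Payload 8.5 kg.
Tool frame: the origin (TCP) lies midway between the tips of the shut fingers; the grasp point (between the pads) lies 19 mm behind it; y points along the fingers, z is the direction in which the jaws open and shut, and the axes are right-handed (so a half turn about y gives the same grasp; the last joint's range is limited). The gripper opens to 85 mm and grips with 20 to 120 N. Pads are 22 mm wide; open, the fingers measure 114 mm over their backs; the gripper's body (76 mm by 85 mm) begins 54 mm behind the grasp point. The pads swing forward as they close: fully open they stand 13 mm farther back than shut.
Start: joints at [55.674, 21.807, 74.336, -0, 83.858, -12.336], TCP at [0.206, 0.51, 0.231] pointing down, gripper open.
Joint ranges: [-178.18, 178.18], [-50.72, 133.34], [12.68, 142.11], [-81.47, 261.47], [9.98, 163.14], [-165.26, 165.26]. Speed limits (degrees/s): [136.94, 136.94, 180, 180, 180, 180].

## Interface

Orientations are given as a 3x3 rotation matrix whose columns are the frame's x, y, z axes.
In Python, from rig import status, imaging, job gives the robot as it stands. The module is installed in compiled form; this text tells all that it offers.
- The arm moves only by the tool jog_arm, never from a script. Its argument "rows" is a list of rows, each an object of numbers: "hand": the opening, from 0 (shut) to 1 (fully open); "dx", "dy", "dz": the shift along the tool's x, y, z in cm; "ax", "ay", "az": the turn, a rotation vector about the tool's x, y, z in degrees. In form: [{"hand": .., "dx": .., "dy": .., "dz": .., "ax": .., "ay": .., "az": ..}, ...]. A call has exactly 5 rows; each row shifts and turns the commanded pose from where the row before left it, along the tool's axes as they then stand; what a row does not reach is not made up. A row lasts 1/12 s, in which the tool goes at most 41.7 mm and 7.16 degrees, less where a joint would pass 70% of its speed; a pose out of reach is approached as far as the arm can. A call is refused whole if a number of a shift passes 4.17 or a number of a turn 7.16, either way. A call with a gripper value outside its range is refused whole. The fingers move at their own pace and stop on an object; "newtons" is the grip in N (left out, the last holds). Time passes only in rows, so rows that do not move let the fingers close, or fill a call up. It gives the time, the measured TCP pose, the force and the opening at its end, in the units of the state.
- status.observe(): the state, without advancing time (a new reading comes with each control period).
- imaging.get_image(name): name is "scene" or "top"; returns the picture (480x640x3 uint8, red, green, blue); there is no depth.
- imaging.camera_model(name): a dict with "K" (3x3 intrinsics, pixels), "distortion" ([k1, k2, p1, p2, k3] as OpenCV has them; the pictures are not rectified), "position" and "rotation" of the camera in the world. Camera axes: x right, y down, z forward; pixel columns grow to the right and rows downward; lengths in m; the calibration is good to about 2 mm. A picture is of the moment at which its call begins. camera_model takes no time and is no camera call.
- job.close_job(): hands the job in, once; it reports no verdict.
The state is a dict: "time_s": time; "q": joint angles; "qvel": joint speeds; "joint_efforts": joint torques, N m; "position": TCP position; "tool_rot": TCP orientation; "ft_force": force on the tool from outside, world axes, zero at the start; "wrist_torque": the same for the moment, N m; "grip_width": finger opening in m.
Only numpy, scipy, OpenCV 4.12 (cv2) and the standard library are available. Lean on these libraries where they do the work, as an engineer would, in place of code of your own. Each camera call takes 0.05 s, during which the arm holds its last target.

## Working session

There is one attempt and no reset: what is moved stays moved. The work goes in short steps, Python scripts to look and compute and a tool call to move; the robot and the scene stay as the last step left them, time stands still between calls to the robot, and variables do not carry over. Pictures are saved under pics/ and viewed, and the job is handed in when it is done.

Besides the shell and the picture viewer there is one more tool, called after ">>>" by a JSON object that holds its "name" and its "arguments". jog_arm: Moves the arm, as the interface text tells. Its arguments: {"type":"object","properties":{"rows":{"type":"array"},"newtons":{"type":"number"}},"required":["rows"]}

```bash
mkdir -p pics; ls; python3 - <<'E'
from rig import status, imaging
import cv2
s=status.observe()
for k,v in s.items(): print(k,v)
for n in ("scene","top"):
    im=imaging.get_image(n); cv2.imwrite(f"pics/{n}0.png",im[:,:,::-1]); print(n,imaging.camera_model(n))
E
```

```text
pics
time_s 0.0
q [ 5.56746764e+01  2.18415599e+01  7.43873905e+01  2.08095498e-03
  8.38581344e+01 -1.23376383e+01]
qvel [ 0.01392501 -0.03045416  0.05708853  0.05150702  0.08553002  0.07639651]
joint_efforts [-2.86950499e-04 -4.48444104e+01 -2.31275171e+01 -1.39527597e-04
  4.83371128e-03  5.06892559e-05]
position [0.20575626 0.50973127 0.23069092]
tool_rot [[ 9.27262723e-01 -8.86889384e-04  3.74410277e-01]
 [-3.74411154e-01 -1.23485861e-03  9.27261971e-01]
 [-3.60035042e-04 -9.99998844e-01 -1.47709964e-03]]
ft_force [1.43100722 0.14450626 0.21732087]
wrist_torque [ 0.02001225  0.00698349 -0.01657931]
grip_width 0.08510423976494354
scene {'K': array([[561.37302065,   0.        , 324.17412191],
       [  0.        , 561.37302065, 228.61324505],
       [  0.        ,   0.        ,   1.        ]]), 'distortion': array([-0.00777446,  0.        ,  0.        ,  0.        ,  0.        ]), 'position': array([ 1.28062541, -0.59805563,  1.04962578]), 'rotation': array([[ 0.60801325,  0.54625519, -0.57612946],
       [ 0.79383496, -0.4293324 ,  0.43069682],
       [-0.01208067, -0.71922108, -0.69467625]])}
top {'K': array([[587.03662586,   0.        , 321.42457079],
       [  0.        , 587.03662586, 230.89999089],
       [  0.        ,   0.        ,   1.        ]]), 'distortion': array([-0.01869988,  0.        ,  0.        ,  0.        ,  0.        ]), 'position': array([ 0.33808005, -0.02736436,  1.71833639]), 'rotation': array([[ 0.00512206, -0.99653428,  0.08302531],
       [-0.99997943, -0.00542495, -0.0034229 ],
       [ 0.00386144, -0.08300607, -0.99654156]])}
```

View pics/scene0.png

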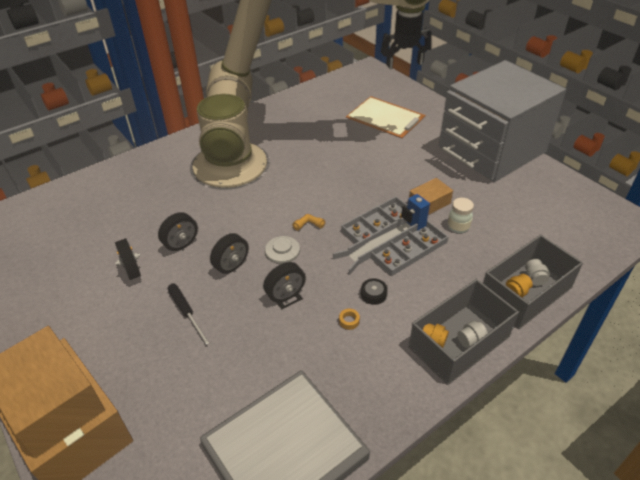

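View pics/top0.png

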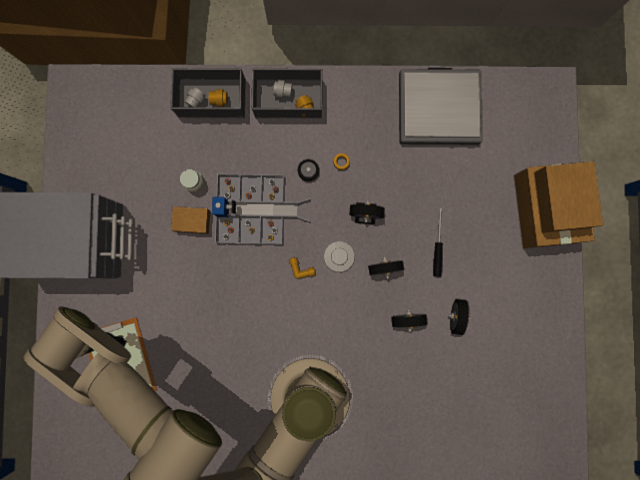

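The scene view shows the chocked wheel at about (285,283). In the top view it is at (367,213), the farthest wheel from the base. The bay mouth is near (300,210) and the blue stop near (220,206). I'll zoom in on these.

```bash
python3 - <<'E'
import cv2
a=cv2.imread("pics/top0.png")[150:270,165:405]; cv2.imwrite("pics/topz.png",cv2.resize(a,None,fx=3.3,fy=3.3,interpolation=cv2.INTER_CUBIC))
a=cv2.imread("pics/scene0.png")[170:330,240:480]; cv2.imwrite("pics/scz.png",cv2.resize(a,None,fx=3.3,fy=3.3,interpolation=cv2.INTER_CUBIC))
E
```

```text
(no output)
```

View pics/topz.png

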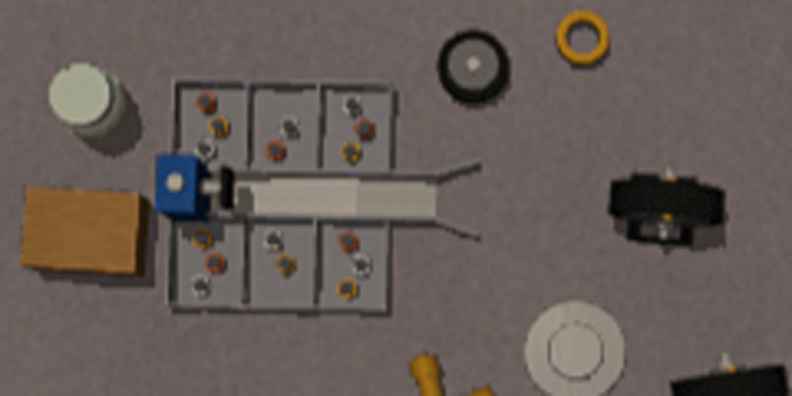

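View pics/scz.png

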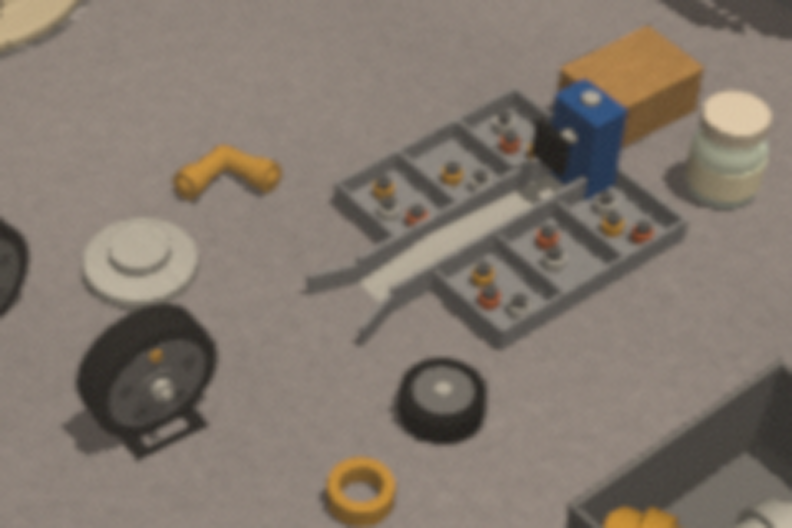

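```bash
cat > h.py <<'E'
import numpy as np, cv2
from rig import imaging
M={n:imaging.camera_model(n) for n in ("scene","top")}
def ray(n,uv):
    m=M[n]; p=cv2.undistortPoints(np.array([[uv]],float),m["K"],m["distortion"])[0,0]
    d=m["rotation"]@np.array([p[0],p[1],1.]); return m["position"],d/np.linalg.norm(d)
def onz(n,uv,z):
    c,d=ray(n,uv); return c+d*(z-c[2])/d[2]
def tri(a,b):
    c1,d1=ray("top",a); c2,d2=ray("scene",b)
    t=np.linalg.lstsq(np.c_[d1,-d2],c2-c1,rcond=None)[0]
    p,q=c1+t[0]*d1,c2+t[1]*d2; return (p+q)/2,np.linalg.norm(p-q)*1e3
def proj(n,X):
    m=M[n]; R=m["rotation"].T
    return cv2.projectPoints(np.array(X,float).reshape(-1,1,3),cv2.Rodrigues(R)[0],-R@m["position"],m["K"],m["distortion"])[0][:,0]
E
python3 - <<'E'
from h import *
for n,(x0,x1,y0,y1) in (("top",(165,405,150,270)),("scene",(240,480,170,330))):
    im=cv2.imread(f"pics/{n}0.png"); hsv=cv2.cvtColor(im,cv2.COLOR_BGR2HSV)
    for name,lo,hi in (("brass",(8,120,60),(28,255,255)),("blue",(100,120,40),(130,255,255)),("black",(0,0,0),(180,255,38)),("light",(0,0,150),(40,60,255))):
        m=cv2.inRange(hsv,lo,hi); k=np.zeros_like(m);k[y0:y1,x0:x1]=m[y0:y1,x0:x1]
        N,L,S,C=cv2.connectedComponentsWithStats(k)
        for i in range(1,N):
            if S[i,4]>=(3 if name=="brass" else 8): print(n,name,S[i],C[i].round(1))
E
```

```text
top brass [334 153  16  17 145] [341.2 161. ]
top brass [225 179   5   5  13] [227.5 181.5]
top brass [228 185   6   7  16] [231.  188.4]
top brass [273 187   1   4   4] [273.  188.5]
top brass [277 188   1   3   3] [277. 189.]
top brass [246 193   5   6  15] [248.1 195.8]
top brass [268 193   6   6  17] [270.9 196. ]
top brass [367 204   3   1   3] [368. 204.]
top brass [171 207  37  26 851] [188.9 219.5]
top brass [366 215   3   2   6] [367.  215.5]
top brass [223 219   6   7  18] [225.9 222.3]
top brass [268 221   5   5  14] [270.1 223.2]
top brass [227 227   6   6  17] [229.8 229.2]
top brass [249 227   6   6  18] [251.5 229.8]
top brass [267 235   6   6  17] [269.8 237.4]
top brass [289 257  10  13  94] [293.8 263.2]
top brass [385 261   3   2   5] [386.2 261.6]
top brass [308 267   7   3  14] [310.9 268.4]
top blue [212 197  13  18 187] [218.2 205.6]
top black [298 160  21  22 164] [308.4 171.4]
top black [216 199  13  19  70] [224.4 210.5]
top black [232 201   4  12  44] [233.4 206.4]
top black [350 203  34  22 490] [366.3 211.9]
top black [207 210   3  23  35] [207.8 221.4]
t
[... 919 characters left out ...]
5  20  33 253] [420.5 210.2]
scene black [403 211   9  11  61] [407.  215.9]
scene black [378 298   4   4   9] [379.7 299.6]
scene black [371 300   6   3   8] [373.6 300.9]
scene light [453 196  22  16 211] [463.6 203.4]
scene light [417 198   4   3   9] [418.7 199.1]
scene light [457 213  16  11  91] [466.3 218. ]
scene light [349 229  52  33 391] [373.7 243.8]
scene light [265 235  35  26 654] [282.  247.5]
scene light [372 286   5   3  12] [373.8 287.1]
scene light [400 292   4   3   8] [401.6 293.2]
scene light [388 297   5   3   9] [390.2 297.9]
scene light [372 319   5   4  13] [374.1 320.4]
scene light [386 319   4   3   9] [387.4 320.1]
scene light [472 323   8   7  48] [476.  325.8]
```

```bash
python3 - <<'E'
import cv2
a=cv2.imread("pics/top0.png")[190:240,340:400]; cv2.imwrite("pics/topw.png",cv2.resize(a,None,fx=12,fy=12,interpolation=cv2.INTER_NEAREST))
a=cv2.imread("pics/scene0.png")[255:315,255:315]; cv2.imwrite("pics/scw.png",cv2.resize(a,None,fx=10,fy=10,interpolation=cv2.INTER_NEAREST))
a=cv2.imread("pics/top0.png")[190:232,255:320]; cv2.imwrite("pics/topm.png",cv2.resize(a,None,fx=12,fy=12,interpolation=cv2.INTER_NEAREST))
E
```

```text
(no output)
```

View pics/topw.png

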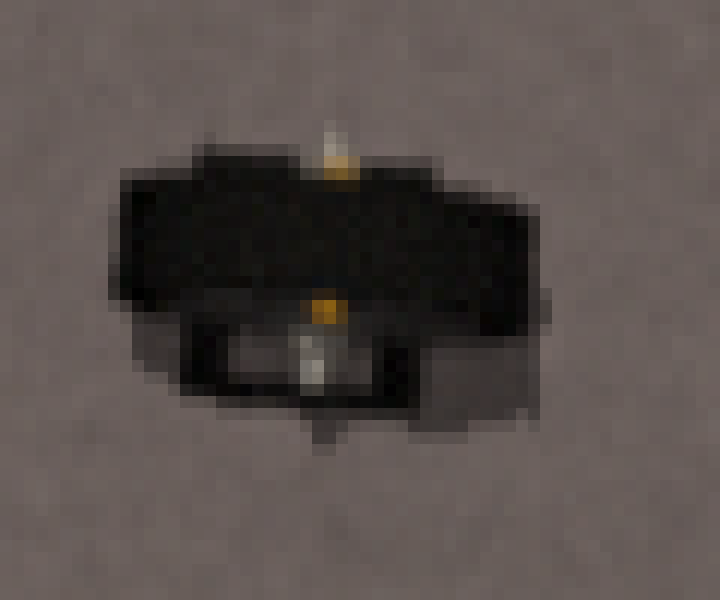

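View pics/scw.png

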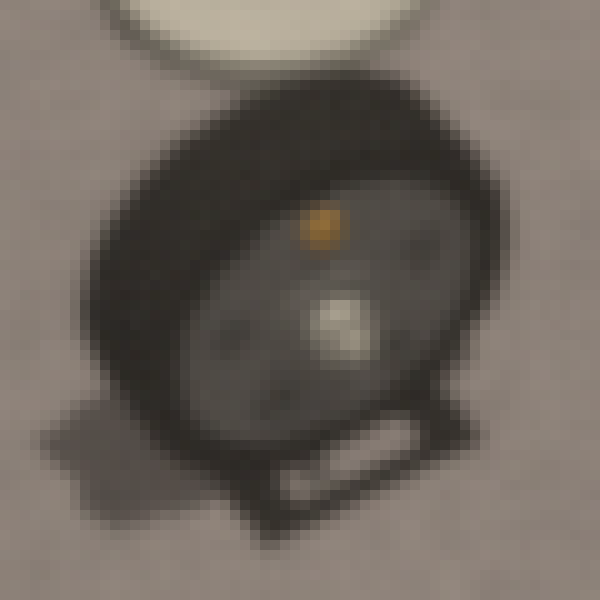

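View pics/topm.png

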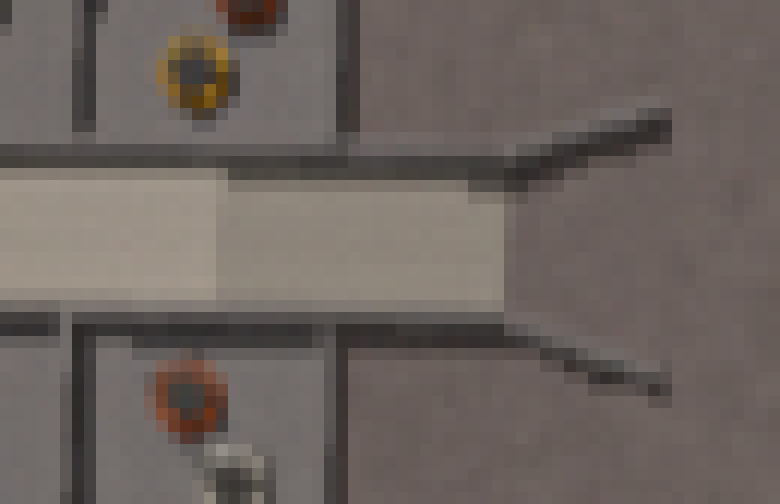

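```bash
python3 - <<'E'
from h import *
im=cv2.imread("pics/top0.png"); g=cv2.cvtColor(im,cv2.COLOR_BGR2GRAY).astype(int)
for c0 in (240,252,262,274,284,292): print(c0,list(zip(range(196,224),g[196:224,c0:c0+6].mean(1).round().astype(int))))
print(g[203:219,288:304])
print(g[196:204,303:314]);print(g[218:226,303:314])
# nipples
for n,(x0,x1,y0,y1) in (("top",(364,373,201,207)),("top",(363,372,212,218)),("scene",(282,293,272,283))):
    p=im if n=="top" else cv2.imread("pics/scene0.png"); p=p.astype(float)
    w=np.clip(p[y0:y1,x0:x1,2]-p[y0:y1,x0:x1,0]-25,0,None); yy,xx=np.mgrid[y0:y1,x0:x1]
    print(n,(w*xx).sum()/w.sum(),(w*yy).sum()/w.sum(),w.max())
E
```

```text
240 [(196, np.int64(90)), (197, np.int64(92)), (198, np.int64(93)), (199, np.int64(98)), (200, np.int64(104)), (201, np.int64(100)), (202, np.int64(76)), (203, np.int64(68)), (204, np.int64(78)), (205, np.int64(126)), (206, np.int64(143)), (207, np.int64(137)), (208, np.int64(129)), (209, np.int64(123)), (210, np.int64(122)), (211, np.int64(126)), (212, np.int64(126)), (213, np.int64(127)), (214, np.int64(120)), (215, np.int64(91)), (216, np.int64(55)), (217, np.int64(52)), (218, np.int64(81)), (219, np.int64(93)), (220, np.int64(101)), (221, np.int64(104)), (222, np.int64(103)), (223, np.int64(108))]
252 [(196, np.int64(110)), (197, np.int64(109)), (198, np.int64(110)), (199, np.int64(111)), (200, np.int64(112)), (201, np.int64(110)), (202, np.int64(74)), (203, np.int64(65)), (204, np.int64(127)), (205, np.int64(150)), (206, np.int64(147)), (207, np.int64(146)), (208, np.int64(147)), (209, np.int64(145)), (210, np.int64(145)), (211, np.int64(148)), (212, np.int64(148)), (213, np.int64(149)), (214, np.int64(138)), (215, np.int64(108)), (216, np.int64(64)), (217, np.int64(52)), (218, 
[... 3828 characters left out ...]
6  97  89  81  75  56  47  54  98 101  98]
 [ 76  63  54  51  47  49  50  63 101 102 100]
 [ 45  49  51  53  59  79  85  86 101 103 102]
 [ 60  82  85  86  85  96  99  99 100 102  99]]
[[105 104 102 102 101 102  97  98  98  98 101]
 [ 88 100 107 107 105 102  99  97 101 100 101]
 [ 63  68  75  82  98 107 105  92 100 101  98]
 [ 84  56  47  53  69  78  79  83 101  99  96]
 [ 98  83  82  84  84  77  55  69  96  98  97]
 [ 99  97 100 100 102 101  85  84  98  99  97]
 [ 96  95  97 100 100 102 102 101  99 100  99]
 [ 95  97  95  98  99 100 102 102 102 102 100]]
top 367.8704663212435 203.5336787564767 47.0
top 366.8095238095238 215.42261904761904 92.0
scene 286.8144329896907 277.23883161512026 61.0
```

```bash
python3 - <<'E'
from h import *
np.set_printoptions(precision=4,suppress=True)
def P(uv,z): return onz("top",uv,z)[:2]
u=[P((254.5,201.65),.026),P((294.5,202.6),.026)]; l=[P((254.5,215.5),.026),P((294.5,216.2),.026)]
d=[(a[0]-a[1])/np.linalg.norm(a[0]-a[1]) for a in (u,l)]
print(u,l,"ang from +y (deg, toward +x)",[np.degrees(np.arctan2(x[0],x[1])) for x in d])
e=(d[0]+d[1]);e/=np.linalg.norm(e); n=np.array([e[1],-e[0]]) # toward +x
wid=(np.mean(u,0)-np.mean(l,0))@n; print("wid (40 expected)",wid)
c=(np.mean(u,0)+np.mean(l,0))/2+n*0.002
m=P((296.7,210.5),0); t=P((310.5,200.5),.02); t2=P((310.5,222),.02)
o=c+e*((m-c)@e); print("origin",o,"e",e,"ang",np.degrees(np.arctan2(e[0],e[1])))
print("guide tips",[((q-o)@e,-(q-o)@n) for q in (t,t2)])
h=P((272.7,209.5),.010); print("hump",(h-o)@e)
b=tri((217.5,204.8),(418.7,199.1)); print("block top knob",b,(b[0][:2]-o)@e,-(b[0][:2]-o)@n)
# nipple
a,err=tri((367.87,203.53),(286.81,277.24)); print("nip",a,err)
b=P((366.81,215.42),.081); a2=P((367.87,203.53),.081); print(a2,b,np.linalg.norm(a2-b),"mid",(a2+b)/2,"axis ang",np.degrees(np.arctan2(-(a2-b)[1],(a2-b)[0])))
# tread outline top
im=cv2.imread("pics/top0.png"); g=cv2.cvtColor(im,cv2.COLOR_BGR2GRAY)
for c0 in (350,353,356,359,362,372,375,378,381,383): print(c0,g[200:222,c0])
print(g[205:222,346:354]);print(g[205:222,380:388])
E
```

```text
[array([0.5633, 0.1616]), array([0.5611, 0.0454])] [array([0.5228, 0.161 ]), array([0.5214, 0.0451])] ang from +y (deg, toward +x) [np.float64(1.0564194716068405), np.float64(0.694963488685271)]
wid (40 expected) 0.04007333447142602
origin [0.5432 0.0398] e [0.0153 0.9999] ang 0.8756914801460558
guide tips [(np.float64(-0.04033801263248888), np.float64(-0.025780501542677203)), (np.float64(-0.04172189195898219), np.float64(0.03718837627510789))]
hump 0.06992857316230111
block top knob (array([0.5462, 0.2589, 0.0869]), np.float64(1.4598766485052257)) 0.21904253002944032 0.00034614353537129
nip [ 0.5524 -0.1627  0.0826] 0.7404278474933993
[ 0.5524 -0.1632] [ 0.5188 -0.1601] 0.03376787880573192 mid [ 0.5356 -0.1616] axis ang 5.145414926606223
350 [ 99  99 100 100  75  40  23  20  16  17  18  16  12   8  12  58  88  96
  97  94  97  99]
353 [ 99 100  97  87  51  13  16  14  13  13  16  12  13  12  10  16  36  52
  56  54  57  83]
356 [97 95 74 43 25 11 13 19 18 16 17 20 13 17 19 24 17  9  8  5  4  5]
359 [100 101  67  23  19  14  20  17  16  18  15  16  17  13  28  29  23  22
  40  48  47
[... 1021 characters left out ...]
[ 97  95  93  96  94  59  53  54]
 [ 96  96  96  96  97  82  58  57]
 [ 97  99  98  99  99  97  86  83]]
[[ 90 102  97  99  97  98  98  96]
 [ 55  68  70  91 102  99  99  99]
 [ 13  18  28  52  74  98 100 100]
 [ 12   8   4  14  46  98 101 100]
 [ 13   9   6   9  45  98 100  99]
 [ 11  15   7  12  46  98  99  98]
 [ 13  12   9  14  54  99  98  95]
 [ 13   8  11  12  50  99  96  97]
 [ 18   9   7   9  48  98  97  98]
 [ 11  12   8  12  45  79  99  98]
 [ 10  10   7  13  42  66 100  98]
 [  6   7   7  11  43  64  99  98]
 [  6   4   8  20  50  89 102  98]
 [ 34  34  44  45  61 103 102  98]
 [ 51  54  58  55  65 104 101  98]
 [ 55  55  57  56  66 100  99  96]
 [ 55  56  55  53  62  96  97  96]]
```

```bash
python3 - <<'E'
from h import *
np.set_printoptions(precision=4,suppress=True)
P=lambda uv,z: onz("top",uv,z)[:2]
o=np.array([.5432,.0398]); a=np.radians(.876); e=np.array([np.sin(a),np.cos(a)]); n=np.array([e[1],-e[0]])
q=[P(x,.05) for x in ((349.4,204.2),(349.4,214.9),(384,206.9),(384,217.5))]
print(q); c=np.mean(q,0); print("centre",c,"len",np.linalg.norm((q[0]+q[1]-q[2]-q[3])/2),"wid",np.linalg.norm(q[0]-q[1]),np.linalg.norm(q[2]-q[3]))
h=(q[0]+q[1]-q[2]-q[3]); print("heading from +y",np.degrees(np.arctan2(h[0],h[1])))
print("bay coords",(c-o)@e,-(c-o)@n)
# axle ends via scene: near stub end
for uvt in ((367.9,202.3),): pass
s=cv2.cvtColor(cv2.imread("pics/scene0.png"),cv2.COLOR_BGR2GRAY); t=cv2.cvtColor(cv2.imread("pics/top0.png"),cv2.COLOR_BGR2GRAY)
print(s[283:294,283:296]); print(t[198:206,362:373]); print(t[214:228,360:372])
# predict
for ang in (4.,4.5,5.):
  r=np.radians(ang); ax=np.array([np.cos(r),-np.sin(r)])
  for k in (.03,-.03):
    X=[*(c+k*ax),.05]; print(ang,k,np.round(X,4),proj("top",X),proj("scene",X))
  X=[*(c+.014*ax),.081]; print(" nip",proj("top",X),proj("scene",X))
E
```

```text
[array([ 0.5542, -0.1128]), array([ 0.5234, -0.1128]), array([ 0.547 , -0.2119]), array([ 0.5165, -0.2118])]
centre [ 0.5353 -0.1623] len 0.09929140584135131 wid 0.03081626087823065 0.030517970956901744
heading from +y 4.0824789701249315
bay coords -0.2022410582779116 0.004822703379487495
[[ 76  80  86  89  87  87  85  82  80  79  77  75  76]
 [ 82  88  92  90  97 105 107 101  87  78  78  76  78]
 [ 85  88  89 100 127 149 148 133 106  85  76  76  76]
 [ 82  84  94 117 146 159 153 136 113  92  80  76  74]
 [ 79  81  95 121 138 141 137 131 116  97  81  75  73]
 [ 75  77  90 111 122 127 138 145 127 100  75  67  65]
 [ 73  77  82  97 110 118 136 141 124  97  71  60  65]
 [ 74  73  74  84  99 106 112 120 108  87  69  65  65]
 [ 72  71  73  75  85  87  90  94  86  75  69  65  64]
 [ 68  68  69  70  72  74  75  77  78  75  72  66  56]
 [ 64  64  67  69  70  69  70  75  77  74  67  55  49]]
[[ 96  96  96  98 101  99  94  96  98 100 100]
 [ 94  96  97  99  99  98  94  94  98 100  99]
 [ 98  99  99  99  97 107  98  95  98  98 100]
 [101 100  99  98  98 126 109  96 100 100 102]
 [ 73  72  82  9
[... 811 characters left out ...]
 58  59  83  95  98  99]
 [ 98  98  99  99  99  98  83  82  96  94  98  97]]
4.0 0.03 [ 0.5652 -0.1644  0.05  ] [[367.4162 200.4973]] [[290.0266 290.2349]]
4.0 -0.03 [ 0.5054 -0.1603  0.05  ] [[365.983  221.2755]] [[276.9974 273.993 ]]
 nip [[367.9314 204.6446]] [[285.6828 277.0119]]
4.5 0.03 [ 0.5652 -0.1647  0.05  ] [[367.5073 200.5045]] [[289.9288 290.2838]]
4.5 -0.03 [ 0.5054 -0.16    0.05  ] [[365.8917 221.2682]] [[277.0934 273.9467]]
 nip [[367.9747 204.6481]] [[285.6367 277.0344]]
5.0 0.03 [ 0.5652 -0.165   0.05  ] [[367.5983 200.5125]] [[289.8306 290.332 ]]
5.0 -0.03 [ 0.5054 -0.1597  0.05  ] [[365.8004 221.2601]] [[277.1899 273.9011]]
 nip [[368.018  204.6519]] [[285.5902 277.0566]]
```

```bash
cat > plan.py <<'E'
import numpy as np, json
from scipy.spatial.transform import Rotation as R
from rig import status
def Rg(head):
    h=np.radians(head); z=[np.cos(h),-np.sin(h),0]; y=[0,0,-1]; return np.c_[np.cross(y,z),y,z]
def plan(goal,head,n,hand=None,dec=2,p=None,Q=None):
    s=status.observe(); p=s["position"].copy() if p is None else p; Q=s["tool_rot"].copy() if Q is None else Q
    for i in range(n):
        k=n-i; d=Q.T@((np.array(goal)-p)/k)*100; w=(R.from_matrix(Q.T@Rg(head)).as_rotvec(degrees=True))/k
        d=d.round(dec); w=w.round(1); r={}
        if hand is not None: r["hand"]=hand
        r.update({a:float(b) for a,b in zip(("dx","dy","dz","ax","ay","az"),[*d,*w]) if b})
        p=p+Q@d/100; Q=Q@R.from_rotvec(w,degrees=True).as_matrix()
        print(json.dumps(r)+",", "" if (i+1)%5 else "\n--")
    print(p)
E
python3 -c "
from plan import *
plan([.5353,-.1623,.2],4.3,20,1)"
```

```text
{"hand": 1, "dx": 2.79, "dy": 0.16, "dz": -2.5, "ay": 3.6}, 
{"hand": 1, "dx": 2.94, "dy": 0.16, "dz": -2.32, "ay": 3.6}, 
{"hand": 1, "dx": 3.08, "dy": 0.16, "dz": -2.13, "ay": 3.6}, 
{"hand": 1, "dx": 3.2, "dy": 0.16, "dz": -1.93, "ay": 3.6}, 
{"hand": 1, "dx": 3.32, "dy": 0.16, "dz": -1.73, "ay": 3.6}, 
--
{"hand": 1, "dx": 3.42, "dy": 0.15, "dz": -1.52, "ay": 3.6}, 
{"hand": 1, "dx": 3.51, "dy": 0.16, "dz": -1.3, "ay": 3.6}, 
{"hand": 1, "dx": 3.58, "dy": 0.15, "dz": -1.07, "ay": 3.6}, 
{"hand": 1, "dx": 3.65, "dy": 0.16, "dz": -0.85, "ay": 3.6}, 
{"hand": 1, "dx": 3.69, "dy": 0.15, "dz": -0.62, "ay": 3.6}, 
--
{"hand": 1, "dx": 3.72, "dy": 0.16, "dz": -0.38, "ay": 3.6}, 
{"hand": 1, "dx": 3.74, "dy": 0.15, "dz": -0.15, "ay": 3.6}, 
{"hand": 1, "dx": 3.74, "dy": 0.16, "dz": 0.09, "ay": 3.6}, 
{"hand": 1, "dx": 3.73, "dy": 0.15, "dz": 0.32, "ay": 3.6}, 
{"hand": 1, "dx": 3.7, "dy": 0.16, "dz": 0.55, "ay": 3.7}, 
--
{"hand": 1, "dx": 3.66, "dy": 0.15, "dz": 0.79, "ay": 3.6}, 
{"hand": 1, "dx": 3.6, "dy": 0.16, "dz": 1.02, "ay": 3.7}, 
{"hand": 1, "dx": 3.53, "dy": 0.15, "dz": 1.25, "ay": 3.6}, 
{"hand": 1, "dx": 3.44, "dy": 0.16, "dz": 1.47, "ay": 3.7}, 
{"hand": 1, "dx": 3.34, "dy": 0.15, "dz": 1.69, "ay": 3.6, "az": 0.1}, 
--
[ 0.53529203 -0.1623245   0.20003913]
```

>>> {"name": "jog_arm", "arguments": {"rows": [{"hand": 1,"dx": 2.8,"dy": 0.15,"dz": -2.5,"ay": 3.6},{"hand": 1,"dx": 2.95,"dy": 0.15,"dz": -2.3,"ay": 3.6},{"hand": 1,"dx": 3.1,"dy": 0.15,"dz": -2.1,"ay": 3.6},{"hand": 1,"dx": 3.2,"dy": 0.15,"dz": -1.9,"ay": 3.6},{"hand": 1,"dx": 3.3,"dy": 0.15,"dz": -1.7,"ay": 3.6}]}}

```text
invalid input at $.rows[0]: expected keys hand, dx, dy, dz, ax, ay, az
```

>>> {"name": "jog_arm", "arguments": {"rows": [{"hand": 1,"dx": 3.4,"dy": 0.15,"dz": -1.5,"ay": 3.6},{"hand": 1,"dx": 3.5,"dy": 0.15,"dz": -1.3,"ay": 3.6},{"hand": 1,"dx": 3.6,"dy": 0.15,"dz": -1.1,"ay": 3.6},{"hand": 1,"dx": 3.65,"dy": 0.15,"dz": -0.85,"ay": 3.6},{"hand": 1,"dx": 3.7,"dy": 0.15,"dz": -0.6,"ay": 3.6}]}}

```text
invalid input at $.rows[0]: expected keys hand, dx, dy, dz, ax, ay, az
```

>>> {"name": "jog_arm", "arguments": {"rows": [{"hand": 1,"dx": 3.7,"dy": 0.15,"dz": -0.4,"ay": 3.6},{"hand": 1,"dx": 3.75,"dy": 0.15,"dz": -0.15,"ay": 3.6},{"hand": 1,"dx": 3.75,"dy": 0.15,"dz": 0.1,"ay": 3.6},{"hand": 1,"dx": 3.7,"dy": 0.15,"dz": 0.3,"ay": 3.6},{"hand": 1,"dx": 3.7,"dy": 0.15,"dz": 0.55,"ay": 3.6}]}}

```text
invalid input at $.rows[0]: expected keys hand, dx, dy, dz, ax, ay, az
```

All keys are required, so I'll fill in the zeros.

>>> {"name": "jog_arm", "arguments": {"rows": [{"hand": 1,"dx": 2.8,"dy": 0.15,"dz": -2.5,"ax": 0,"ay": 3.6,"az": 0},{"hand": 1,"dx": 2.95,"dy": 0.15,"dz": -2.3,"ax": 0,"ay": 3.6,"az": 0},{"hand": 1,"dx": 3.1,"dy": 0.15,"dz": -2.1,"ax": 0,"ay": 3.6,"az": 0},{"hand": 1,"dx": 3.2,"dy": 0.15,"dz": -1.9,"ax": 0,"ay": 3.6,"az": 0},{"hand": 1,"dx": 3.3,"dy": 0.15,"dz": -1.7,"ax": 0,"ay": 3.6,"az": 0}]}}

```text
time_s: 0.52
position: [0.2893, 0.3412, 0.2235]
tool_rot: [[0.765, -0.0, 0.645], [-0.645, -0.0, 0.765], [-0.0, -1.0, -0.0]]
ft_force: [1.4, 0.5, -0.0]
grip_width: 0.0854
```

>>> {"name": "jog_arm", "arguments": {"rows": [{"hand": 1,"dx": 3.4,"dy": 0.15,"dz": -1.5,"ax": 0,"ay": 3.6,"az": 0},{"hand": 1,"dx": 3.5,"dy": 0.15,"dz": -1.3,"ax": 0,"ay": 3.6,"az": 0},{"hand": 1,"dx": 3.6,"dy": 0.15,"dz": -1.1,"ax": 0,"ay": 3.6,"az": 0},{"hand": 1,"dx": 3.65,"dy": 0.15,"dz": -0.85,"ax": 0,"ay": 3.6,"az": 0},{"hand": 1,"dx": 3.7,"dy": 0.15,"dz": -0.6,"ax": 0,"ay": 3.6,"az": 0}]}}

```text
time_s: 0.93
position: [0.3717, 0.173, 0.2162]
tool_rot: [[0.527, -0.0, 0.85], [-0.85, -0.0, 0.527], [-0.0, -1.0, -0.0]]
ft_force: [0.2, 0.6, -0.9]
grip_width: 0.0852
```

>>> {"name": "jog_arm", "arguments": {"rows": [{"hand": 1,"dx": 3.7,"dy": 0.15,"dz": -0.4,"ax": 0,"ay": 3.6,"az": 0},{"hand": 1,"dx": 3.75,"dy": 0.15,"dz": -0.15,"ax": 0,"ay": 3.6,"az": 0},{"hand": 1,"dx": 3.75,"dy": 0.15,"dz": 0.1,"ax": 0,"ay": 3.6,"az": 0},{"hand": 1,"dx": 3.7,"dy": 0.15,"dz": 0.3,"ax": 0,"ay": 3.6,"az": 0},{"hand": 1,"dx": 3.7,"dy": 0.15,"dz": 0.55,"ax": 0,"ay": 3.6,"az": 0}]}}

```text
time_s: 1.35
position: [0.4537, 0.0051, 0.2086]
tool_rot: [[0.239, -0.0, 0.971], [-0.971, 0.0, 0.239], [-0.0, -1.0, -0.0]]
ft_force: [1.2, 0.1, 0.6]
grip_width: 0.0855
```

```bash
python3 -c "
from plan import *
s=status.observe();print(s['position'],s['time_s'],s['ft_force'])
plan([.5353,-.1623,.16],4.3,5,1)"
```

```text
[0.45374079 0.00511408 0.20860939] 1.35 [1.22471709 0.11384353 0.60184662]
{"hand": 1, "dx": 3.64, "dy": 0.97, "dz": 0.78, "ay": 3.6}, 
{"hand": 1, "dx": 3.58, "dy": 0.97, "dz": 1.01, "ay": 3.6}, 
{"hand": 1, "dx": 3.52, "dy": 0.97, "dz": 1.24, "ay": 3.6}, 
{"hand": 1, "dx": 3.43, "dy": 0.97, "dz": 1.45, "ay": 3.7}, 
{"hand": 1, "dx": 3.33, "dy": 0.97, "dz": 1.68, "ay": 3.6}, 
--
[ 0.53532649 -0.16233285  0.16004959]
```

>>> {"name": "jog_arm", "arguments": {"rows": [{"hand": 1,"dx": 3.65,"dy": 0.95,"dz": 0.8,"ax": 0,"ay": 3.6,"az": 0},{"hand": 1,"dx": 3.6,"dy": 0.95,"dz": 1.0,"ax": 0,"ay": 3.6,"az": 0},{"hand": 1,"dx": 3.5,"dy": 1,"dz": 1.25,"ax": 0,"ay": 3.6,"az": 0},{"hand": 1,"dx": 3.45,"dy": 1,"dz": 1.45,"ax": 0,"ay": 3.6,"az": 0},{"hand": 1,"dx": 3.35,"dy": 0.95,"dz": 1.7,"ax": 0,"ay": 3.6,"az": 0}]}}

```text
time_s: 1.77
position: [0.5364, -0.1624, 0.1594]
tool_rot: [[-0.073, -0.001, 0.997], [-0.997, 0.001, -0.073], [-0.0, -1.0, -0.001]]
ft_force: [0.5, -0.1, 0.7]
grip_width: 0.0854
```

```bash
python3 -c "
from plan import *
from rig import imaging
import cv2
s=status.observe();print(s['position'],s['time_s'],s['ft_force'],s['q'])
plan([.5353,-.1623,.062],4.3,5,1)
for n in ('top','scene'): cv2.imwrite('pics/%s1.png'%n,imaging.get_image(n)[:,:,::-1])
"
```

```text
[ 0.5364016  -0.16241194  0.15939855] 1.7667 [ 0.52479515 -0.11223535  0.70423837] [-2.89491811e+01  2.63731989e+01  7.93852774e+01  4.15538644e-03
  7.42949110e+01 -2.47606320e+01]
{"hand": 1, "dy": 1.95, "dz": -0.02}, 
{"hand": 1, "dy": 1.95, "dz": -0.02}, 
{"hand": 1, "dy": 1.95, "dz": -0.02}, 
{"hand": 1, "dy": 1.94, "dz": -0.02, "ay": 0.1}, 
{"hand": 1, "dy": 1.95, "dz": -0.02}, 
--
[ 0.53532818 -0.16228865  0.06199941]
```

```bash
python3 - <<'E'
import cv2
a=cv2.imread("pics/scene1.png")[170:330,230:350]; cv2.imwrite("pics/scz1.png",cv2.resize(a,None,fx=3.7,fy=3.7,interpolation=cv2.INTER_CUBIC))
E
```

```text
(no output)
```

View pics/scz1.png

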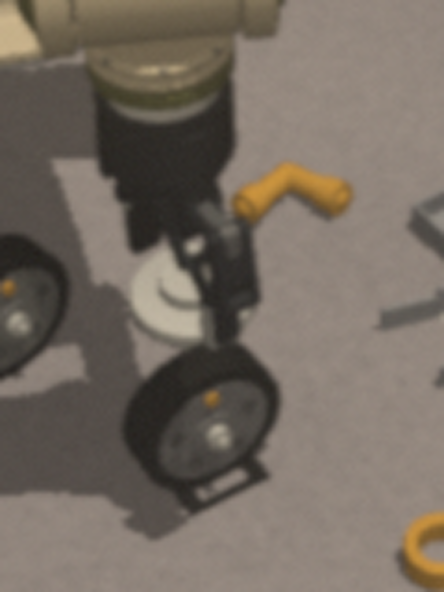

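>>> {"name": "jog_arm", "arguments": {"rows": [{"hand": 1,"dx": 0,"dy": 1.9,"dz": -0.02,"ax": 0,"ay": 0,"az": 0},{"hand": 1,"dx": 0,"dy": 1.9,"dz": -0.02,"ax": 0,"ay": 0,"az": 0},{"hand": 1,"dx": 0,"dy": 1.9,"dz": -0.02,"ax": 0,"ay": 0.1,"az": 0},{"hand": 1,"dx": 0,"dy": 1.9,"dz": -0.02,"ax": 0,"ay": 0,"az": 0},{"hand": 1,"dx": 0,"dy": 1.9,"dz": -0.02,"ax": 0,"ay": 0,"az": 0}]}}

```text
time_s: 2.28
position: [0.5348, -0.1599, 0.0645]
tool_rot: [[-0.071, -0.0, 0.998], [-0.998, 0.0, -0.071], [-0.0, -1.0, -0.0]]
ft_force: [0.7, 0.3, -0.5]
grip_width: 0.0855
```

```bash
python3 - <<'E'
from plan import *
from rig import imaging
import cv2
plan([.5353,-.1623,.033],4.3,5,1)
for n,(y0,y1,x0,x1) in (('top',(160,260,310,430)),('scene',(210,320,220,340))):
    im=imaging.get_image(n)[:,:,::-1]; cv2.imwrite('pics/%s2.png'%n,im); cv2.imwrite('pics/%sz2.png'%n,cv2.resize(im[y0:y1,x0:x1],None,fx=5,fy=5,interpolation=cv2.INTER_CUBIC))
E
```

```text
{"hand": 1, "dx": 0.05, "dy": 0.63, "dz": 0.01, "ay": 0.1}, 
{"hand": 1, "dx": 0.05, "dy": 0.63, "dz": 0.01}, 
{"hand": 1, "dx": 0.05, "dy": 0.63, "dz": 0.02, "ay": 0.1}, 
{"hand": 1, "dx": 0.04, "dy": 0.63, "dz": 0.01}, 
{"hand": 1, "dx": 0.05, "dy": 0.63, "dz": 0.02, "ay": 0.1}, 
--
[ 0.53533921 -0.1623255   0.03299845]
```

View pics/scenez2.png

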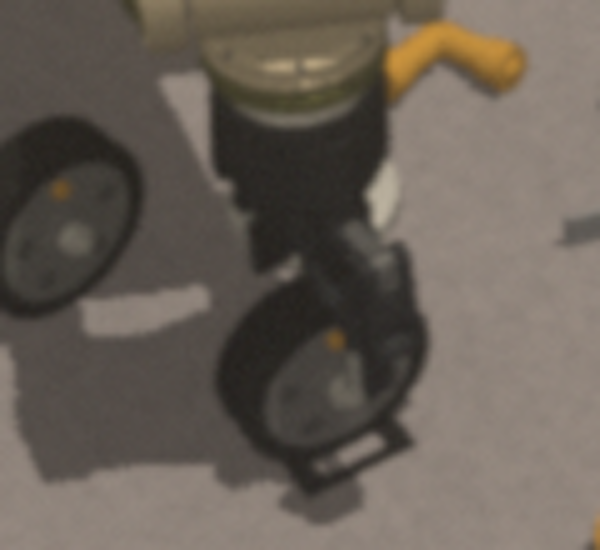

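View pics/topz2.png

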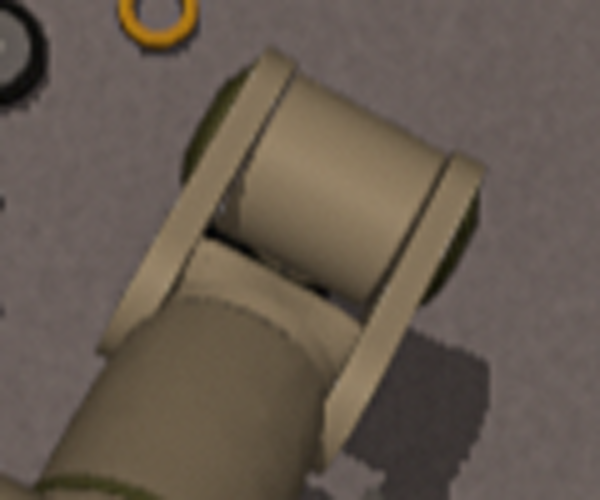

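The fingers straddle the wheel; the near finger sits just beside the stub at (345,390) in the scene zoom. The top view is blocked by the arm. I'll go down further.

>>> {"name": "jog_arm", "arguments": {"rows": [{"hand": 1,"dx": 0.05,"dy": 0.6,"dz": 0.01,"ax": 0,"ay": 0.1,"az": 0},{"hand": 1,"dx": 0.05,"dy": 0.6,"dz": 0.01,"ax": 0,"ay": 0,"az": 0},{"hand": 1,"dx": 0.05,"dy": 0.6,"dz": 0.02,"ax": 0,"ay": 0.1,"az": 0},{"hand": 1,"dx": 0.05,"dy": 0.6,"dz": 0.01,"ax": 0,"ay": 0,"az": 0},{"hand": 1,"dx": 0.05,"dy": 0.6,"dz": 0.02,"ax": 0,"ay": 0,"az": 0}]}}

```text
time_s: 2.8
position: [0.5358, -0.1632, 0.0352]
tool_rot: [[-0.075, 0.001, 0.997], [-0.997, -0.0, -0.075], [0.0, -1.0, 0.001]]
ft_force: [0.3, 0.5, -0.5]
grip_width: 0.0854
```

```bash
python3 - <<'E'
from plan import *
from rig import imaging
import cv2
plan([.5353,-.1623,.032],4.3,5,1)
for n,(y0,y1,x0,x1) in (('scene',(230,320,240,330)),):
    im=imaging.get_image(n)[:,:,::-1]; cv2.imwrite('pics/%s3.png'%n,im); cv2.imwrite('pics/%sz3.png'%n,cv2.resize(im[y0:y1,x0:x1],None,fx=6,fy=6,interpolation=cv2.INTER_CUBIC))
E
```

```text
{"hand": 1, "dx": -0.02, "dy": 0.06, "dz": -0.01}, 
{"hand": 1, "dx": -0.02, "dy": 0.06, "dz": -0.01}, 
{"hand": 1, "dx": -0.02, "dy": 0.07, "dz": -0.01}, 
{"hand": 1, "dx": -0.01, "dy": 0.06, "dz": -0.01}, 
{"hand": 1, "dx": -0.02, "dy": 0.07, "dz": -0.02}, 
--
[ 0.5352623  -0.16227483  0.03195477]
```

View pics/scenez3.png

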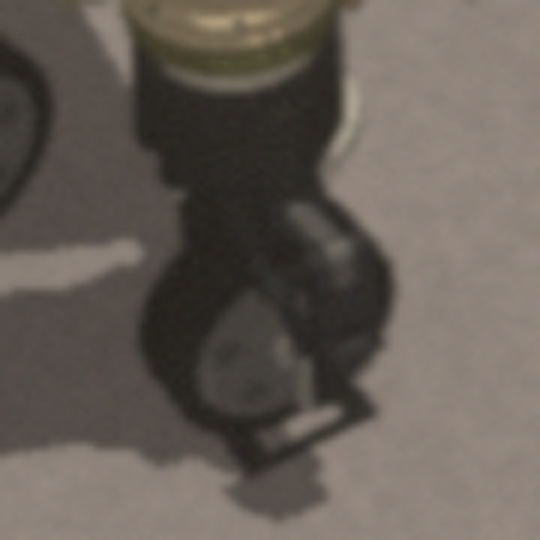

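>>> {"name": "jog_arm", "arguments": {"rows": [{"hand": 0.8,"dx": 0,"dy": 0,"dz": 0,"ax": 0,"ay": 0,"az": 0},{"hand": 0.8,"dx": 0,"dy": 0,"dz": 0,"ax": 0,"ay": 0,"az": 0},{"hand": 0.8,"dx": 0,"dy": 0,"dz": 0,"ax": 0,"ay": 0,"az": 0},{"hand": 0.8,"dx": 0,"dy": 0,"dz": 0,"ax": 0,"ay": 0,"az": 0},{"hand": 0.8,"dx": 0,"dy": 0,"dz": 0,"ax": 0,"ay": 0,"az": 0}], "newtons": 6}}

```text
time_s: 3.27
position: [0.5358, -0.1631, 0.0356]
tool_rot: [[-0.075, 0.0, 0.997], [-0.997, -0.0, -0.075], [0.0, -1.0, 0.0]]
ft_force: [0.3, -1.2, 0.1]
grip_width: 0.0684
```

>>> {"name": "jog_arm", "arguments": {"rows": [{"hand": 0.8,"dx": -0.03,"dy": 0.1,"dz": -0.02,"ax": 0,"ay": 0,"az": 0},{"hand": 0.8,"dx": -0.03,"dy": 0.1,"dz": -0.02,"ax": 0,"ay": 0,"az": 0},{"hand": 0.8,"dx": 0,"dy": 0.1,"dz": 0,"ax": 0,"ay": 0,"az": 0},{"hand": 0.8,"dx": 0,"dy": 0.05,"dz": 0,"ax": 0,"ay": 0,"az": 0},{"hand": 0.8,"dx": 0,"dy": 0,"dz": 0,"ax": 0,"ay": 0,"az": 0}], "newtons": 6}}

```text
time_s: 3.68
position: [0.5353, -0.1624, 0.0317]
tool_rot: [[-0.075, -0.0, 0.997], [-0.997, 0.0, -0.075], [-0.0, -1.0, -0.0]]
ft_force: [-0.1, 0.0, -0.4]
grip_width: 0.0682
```

>>> {"name": "jog_arm", "arguments": {"rows": [{"hand": 0.76,"dx": 0,"dy": 0,"dz": 0,"ax": 0,"ay": 0,"az": 0},{"hand": 0.74,"dx": 0,"dy": 0,"dz": 0,"ax": 0,"ay": 0,"az": 0},{"hand": 0.72,"dx": 0,"dy": 0,"dz": 0,"ax": 0,"ay": 0,"az": 0},{"hand": 0.72,"dx": 0,"dy": 0,"dz": 0,"ax": 0,"ay": 0,"az": 0},{"hand": 0.72,"dx": 0,"dy": 0,"dz": 0,"ax": 0,"ay": 0,"az": 0}], "newtons": 6}}

```text
time_s: 4.1
position: [0.5351, -0.1624, 0.0318]
tool_rot: [[-0.075, -0.0, 0.997], [-0.997, 0.0, -0.075], [-0.0, -1.0, -0.0]]
ft_force: [-2.7, 0.4, 0.0]
grip_width: 0.0614
```

```bash
python3 - <<'E'
from plan import *
from rig import imaging
import cv2
print(status.observe())
for n,(y0,y1,x0,x1) in (('scene',(230,320,240,330)),):
    im=imaging.get_image(n)[:,:,::-1]; cv2.imwrite('pics/%s4.png'%n,im); cv2.imwrite('pics/%sz4.png'%n,cv2.resize(im[y0:y1,x0:x1],None,fx=6,fy=6,interpolation=cv2.INTER_CUBIC))
E
```

```text
{'time_s': 4.1, 'q': array([-2.90081006e+01,  3.53264964e+01,  8.80483407e+01, -5.06015029e-03,
        5.66522320e+01, -2.47168329e+01]), 'qvel': array([ 0.09404202, -0.01361006, -0.06824742,  0.07467447, -0.01982996,
       -0.03716666]), 'joint_efforts': array([ 1.94809162e-01, -4.98531747e+01, -1.68425667e+01,  1.37128704e-01,
       -3.47167393e-01,  3.31352785e-03]), 'position': array([ 0.53511907, -0.16238734,  0.03180972]), 'tool_rot': array([[-7.47783464e-02, -4.48951932e-04,  9.97200079e-01],
       [-9.97200171e-01,  1.64583602e-04, -7.47782792e-02],
       [-1.30550928e-04, -9.99999886e-01, -4.60002233e-04]]), 'ft_force': array([-2.7499137 ,  0.40689549,  0.04400129]), 'wrist_torque': array([-0.00557679,  0.26352004,  0.02684077]), 'grip_width': 0.06138639233647658}
```

View pics/scenez4.png

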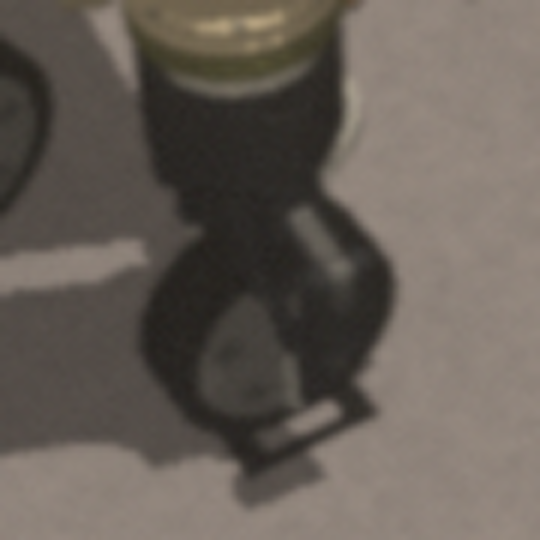

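>>> {"name": "jog_arm", "arguments": {"rows": [{"hand": 0.72,"dx": 0,"dy": 0,"dz": -0.05,"ax": 0,"ay": 0,"az": 0},{"hand": 0.72,"dx": 0,"dy": 0,"dz": -0.05,"ax": 0,"ay": 0,"az": 0},{"hand": 0.72,"dx": 0,"dy": 0,"dz": 0,"ax": 0,"ay": 0,"az": 0},{"hand": 0.72,"dx": 0,"dy": 0,"dz": 0,"ax": 0,"ay": 0,"az": 0},{"hand": 0.72,"dx": 0,"dy": 0,"dz": 0,"ax": 0,"ay": 0,"az": 0}], "newtons": 6}}

```text
time_s: 4.57
position: [0.5344, -0.1625, 0.0319]
tool_rot: [[-0.075, 0.0, 0.997], [-0.997, -0.0, -0.075], [0.0, -1.0, 0.0]]
ft_force: [0.4, -0.2, -0.4]
grip_width: 0.0611
```

>>> {"name": "jog_arm", "arguments": {"rows": [{"hand": 0.7,"dx": 0,"dy": 0,"dz": 0,"ax": 0,"ay": 0,"az": 0},{"hand": 0.69,"dx": 0,"dy": 0,"dz": 0,"ax": 0,"ay": 0,"az": 0},{"hand": 0.68,"dx": 0,"dy": 0,"dz": 0,"ax": 0,"ay": 0,"az": 0},{"hand": 0.66,"dx": 0,"dy": 0,"dz": 0,"ax": 0,"ay": 0,"az": 0},{"hand": 0.66,"dx": 0,"dy": 0,"dz": 0,"ax": 0,"ay": 0,"az": 0}], "newtons": 6}}

```text
time_s: 4.98
position: [0.5343, -0.1624, 0.0321]
tool_rot: [[-0.075, 0.0, 0.997], [-0.997, -0.0, -0.075], [0.0, -1.0, 0.0]]
ft_force: [-2.4, -0.3, 5.8]
grip_width: 0.0589
```

>>> {"name": "jog_arm", "arguments": {"rows": [{"hand": 0.66,"dx": 0,"dy": -0.03,"dz": -0.05,"ax": 0,"ay": 0,"az": 0},{"hand": 0.66,"dx": 0,"dy": 0,"dz": 0,"ax": 0,"ay": 0,"az": 0},{"hand": 0.66,"dx": 0,"dy": 0,"dz": 0,"ax": 0,"ay": 0,"az": 0},{"hand": 0.66,"dx": 0,"dy": 0,"dz": 0,"ax": 0,"ay": 0,"az": 0},{"hand": 0.66,"dx": 0,"dy": 0,"dz": 0,"ax": 0,"ay": 0,"az": 0}], "newtons": 6}}

```text
time_s: 5.4
position: [0.5341, -0.1625, 0.0322]
tool_rot: [[-0.075, 0.001, 0.997], [-0.997, -0.0, -0.075], [0.0, -1.0, 0.001]]
ft_force: [2.2, 0.2, 2.0]
grip_width: 0.0585
```

```bash
python3 - <<'E'
from rig import status,imaging
import cv2
s=status.observe(); print(s['position'],s['ft_force'],s['wrist_torque'],s['grip_width'])
for n,(y0,y1,x0,x1) in (('scene',(230,320,240,330)),):
    im=imaging.get_image(n)[:,:,::-1]; cv2.imwrite('pics/%s5.png'%n,im); cv2.imwrite('pics/%sz5.png'%n,cv2.resize(im[y0:y1,x0:x1],None,fx=6,fy=6,interpolation=cv2.INTER_CUBIC))
E
```

```text
[ 0.53413507 -0.16247722  0.03216479] [2.16228973 0.18327473 2.01354631] [-0.0285453  -0.39233376 -0.00121506] 0.05846158187959296
```

View pics/scenez5.png

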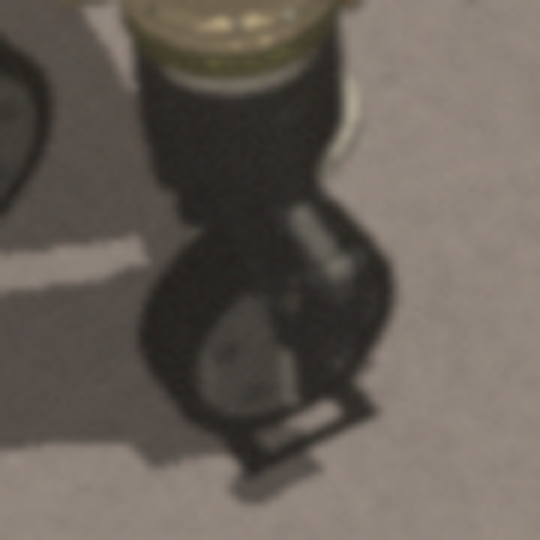

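>>> {"name": "jog_arm", "arguments": {"rows": [{"hand": 0.66,"dx": -0.4,"dy": -0.13,"dz": 0,"ax": 0,"ay": 0,"az": 0},{"hand": 0.66,"dx": -0.4,"dy": -0.1,"dz": 0,"ax": 0,"ay": 0,"az": 0},{"hand": 0.66,"dx": -0.4,"dy": -0.06,"dz": 0,"ax": 0,"ay": 0,"az": 0},{"hand": 0.66,"dx": -0.4,"dy": -0.03,"dz": 0,"ax": 0,"ay": 0,"az": 0},{"hand": 0.66,"dx": -0.4,"dy": 0,"dz": 0,"ax": 0,"ay": 0,"az": 0}], "newtons": 6}}

```text
time_s: 5.87
position: [0.5353, -0.1419, 0.0354]
tool_rot: [[-0.075, -0.0, 0.997], [-0.997, -0.0, -0.075], [0.0, -1.0, -0.0]]
ft_force: [2.6, -2.4, -0.2]
grip_width: 0.0588
```

```bash
python3 - <<'E'
from rig import status,imaging
import cv2
s=status.observe(); print(s['position'],s['ft_force'],s['wrist_torque'],s['grip_width'])
for n,(y0,y1,x0,x1) in (('scene',(230,320,240,330)),):
    im=imaging.get_image(n)[:,:,::-1]; cv2.imwrite('pics/%s6.png'%n,im); cv2.imwrite('pics/%sz6.png'%n,cv2.resize(im[y0:y1,x0:x1],None,fx=6,fy=6,interpolation=cv2.INTER_CUBIC))
E
```

```text
[ 0.53533645 -0.14194095  0.03544198] [ 2.6245757  -2.36581841 -0.17558993] [-0.46230648 -0.3849742  -0.07392322] 0.05884800581387083
```

View pics/scenez6.png

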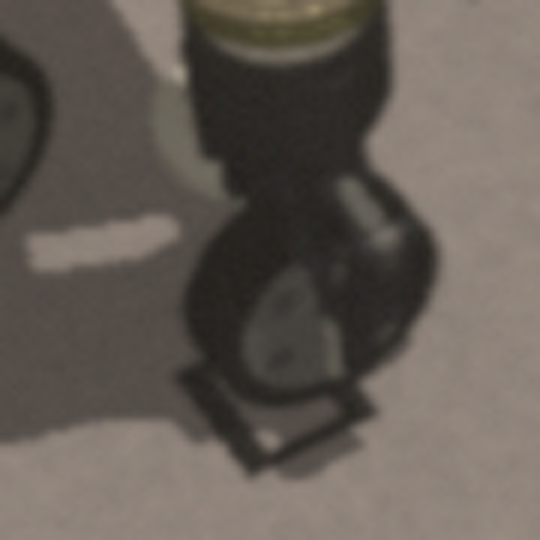

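>>> {"name": "jog_arm", "arguments": {"rows": [{"hand": 0.66,"dx": -0.4,"dy": 0,"dz": 0.02,"ax": 0,"ay": 0,"az": 0},{"hand": 0.66,"dx": -0.4,"dy": 0,"dz": 0,"ax": 0,"ay": 0,"az": 0},{"hand": 0.66,"dx": -0.4,"dy": 0.01,"dz": 0,"ax": 0,"ay": 0,"az": 0},{"hand": 0.66,"dx": -0.4,"dy": 0.04,"dz": 0,"ax": 0,"ay": 0,"az": 0},{"hand": 0.66,"dx": -0.4,"dy": 0.07,"dz": 0,"ax": 0,"ay": 0,"az": 0}], "newtons": 6}}

```text
time_s: 6.33
position: [0.5369, -0.1218, 0.0342]
tool_rot: [[-0.075, -0.0, 0.997], [-0.997, 0.0, -0.075], [-0.0, -1.0, -0.0]]
ft_force: [0.5, 0.5, 1.7]
grip_width: 0.0585
```

>>> {"name": "jog_arm", "arguments": {"rows": [{"hand": 0.66,"dx": -0.4,"dy": 0.1,"dz": 0,"ax": 0,"ay": 0,"az": 0},{"hand": 0.66,"dx": -0.4,"dy": 0.1,"dz": 0,"ax": 0,"ay": 0,"az": 0},{"hand": 0.66,"dx": -0.4,"dy": 0,"dz": 0,"ax": 0,"ay": 0,"az": 0},{"hand": 0.66,"dx": -0.4,"dy": 0,"dz": 0,"ax": 0,"ay": 0,"az": 0},{"hand": 0.66,"dx": -0.4,"dy": 0,"dz": 0,"ax": 0,"ay": 0,"az": 0}], "newtons": 6}}

```text
time_s: 6.75
position: [0.5386, -0.1023, 0.0322]
tool_rot: [[-0.075, 0.0, 0.997], [-0.997, -0.0, -0.075], [0.0, -1.0, 0.0]]
ft_force: [1.3, -2.0, 1.7]
grip_width: 0.0586
```

```bash
python3 - <<'E'
from rig import status,imaging
import cv2
s=status.observe(); print(s['position'],s['ft_force'],s['wrist_torque'],s['grip_width'])
for n,(y0,y1,x0,x1) in (('scene',(220,310,255,345)),):
    im=imaging.get_image(n)[:,:,::-1]; cv2.imwrite('pics/%s7.png'%n,im); cv2.imwrite('pics/%sz7.png'%n,cv2.resize(im[y0:y1,x0:x1],None,fx=6,fy=6,interpolation=cv2.INTER_CUBIC))
E
```

```text
[ 0.53861135 -0.1023219   0.03218514] [ 1.33569123 -1.96925445  1.71478136] [-0.33563973 -0.13468353  0.0172983 ] 0.058627878869355075
```

View pics/scenez7.png

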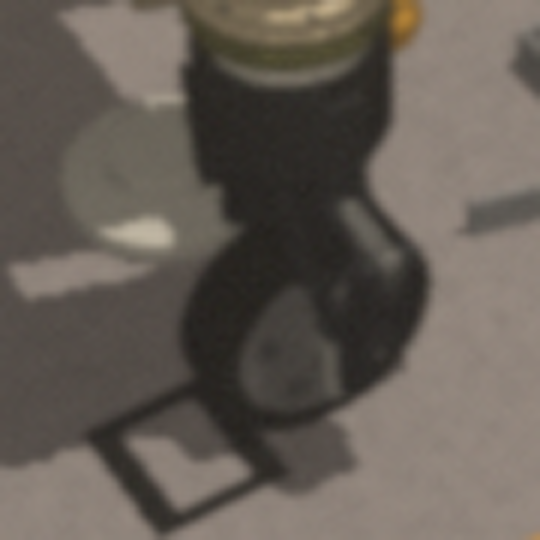

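>>> {"name": "jog_arm", "arguments": {"rows": [{"hand": 0.66,"dx": -0.5,"dy": 0,"dz": 0,"ax": 0,"ay": -0.3,"az": 0},{"hand": 0.66,"dx": -0.5,"dy": 0,"dz": 0,"ax": 0,"ay": -0.4,"az": 0},{"hand": 0.66,"dx": -0.5,"dy": 0,"dz": 0,"ax": 0,"ay": -0.3,"az": 0},{"hand": 0.66,"dx": -0.5,"dy": 0,"dz": 0,"ax": 0,"ay": -0.4,"az": 0},{"hand": 0.66,"dx": -0.5,"dy": 0,"dz": 0,"ax": 0,"ay": -0.3,"az": 0}], "newtons": 6}}

```text
time_s: 7.22
position: [0.5402, -0.0771, 0.0321]
tool_rot: [[-0.044, 0.0, 0.999], [-0.999, -0.0, -0.044], [0.0, -1.0, 0.0]]
ft_force: [1.4, -1.1, -0.3]
grip_width: 0.0588
```

```bash
python3 - <<'E'
from rig import status,imaging
import cv2
s=status.observe(); print(s['position'],s['ft_force'],s['wrist_torque'],s['grip_width'])
for n,(y0,y1,x0,x1) in (('scene',(200,300,270,370)),('top',(170,260,290,380))):
    im=imaging.get_image(n)[:,:,::-1]; cv2.imwrite('pics/%s8.png'%n,im); cv2.imwrite('pics/%sz8.png'%n,cv2.resize(im[y0:y1,x0:x1],None,fx=6,fy=6,interpolation=cv2.INTER_CUBIC))
E
```

```text
[ 0.54022874 -0.07706955  0.03209222] [ 1.449319   -1.14979661 -0.2581492 ] [-0.37961783 -0.3562192  -0.03789546] 0.058837351806850395
```

View pics/scenez8.png

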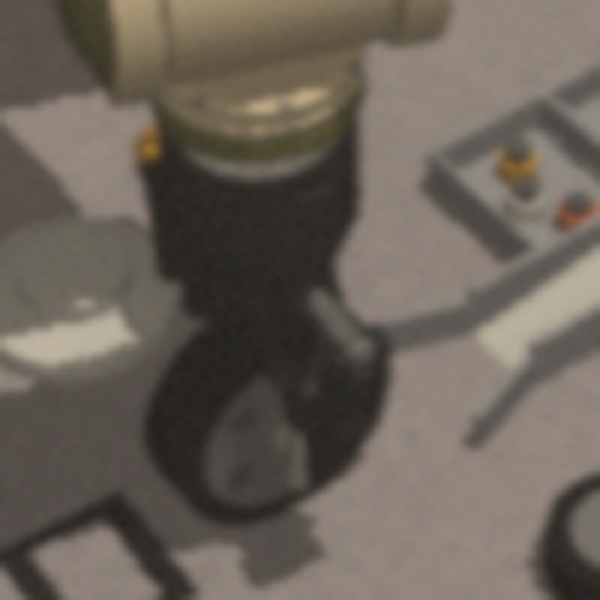

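View pics/topz8.png

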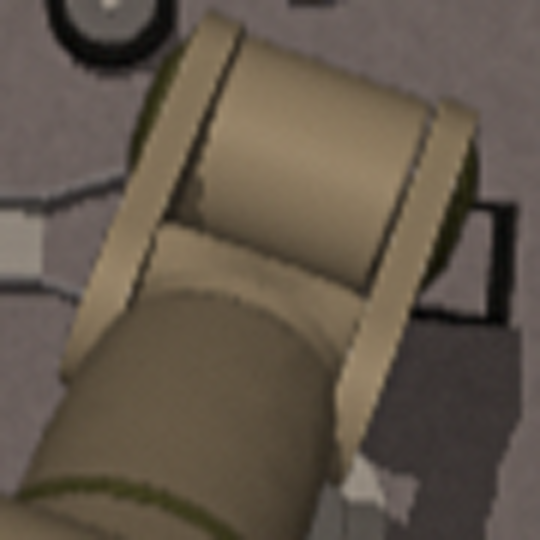

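>>> {"name": "jog_arm", "arguments": {"rows": [{"hand": 0.66,"dx": -0.5,"dy": 0,"dz": 0,"ax": 0,"ay": -0.4,"az": 0},{"hand": 0.66,"dx": -0.5,"dy": 0,"dz": 0,"ax": 0,"ay": -0.4,"az": 0},{"hand": 0.66,"dx": -0.5,"dy": 0,"dz": 0,"ax": 0,"ay": -0.4,"az": 0},{"hand": 0.66,"dx": -0.5,"dy": 0,"dz": 0,"ax": 0,"ay": -0.3,"az": 0},{"hand": 0.66,"dx": -0.5,"dy": 0,"dz": 0,"ax": 0,"ay": -0.2,"az": 0}], "newtons": 6}}

```text
time_s: 7.73
position: [0.5409, -0.0521, 0.0321]
tool_rot: [[-0.015, 0.0, 1.0], [-1.0, 0.0, -0.015], [-0.0, -1.0, 0.0]]
ft_force: [1.3, -2.4, 1.3]
grip_width: 0.0586
```

```bash
python3 - <<'E'
from rig import status,imaging
import cv2
s=status.observe(); print(s['position'],s['ft_force'],s['wrist_torque'],s['grip_width'])
for n,(y0,y1,x0,x1) in (('scene',(200,300,270,370)),):
    im=imaging.get_image(n)[:,:,::-1]; cv2.imwrite('pics/%s9.png'%n,im); cv2.imwrite('pics/%sz9.png'%n,cv2.resize(im[y0:y1,x0:x1],None,fx=6,fy=6,interpolation=cv2.INTER_CUBIC))
E
```

```text
[ 0.54091711 -0.05206028  0.03210696] [ 1.34385051 -2.38208807  1.27943081] [-0.41480011 -0.41398128 -0.02065002] 0.05864056552756449
```

View pics/scenez9.png

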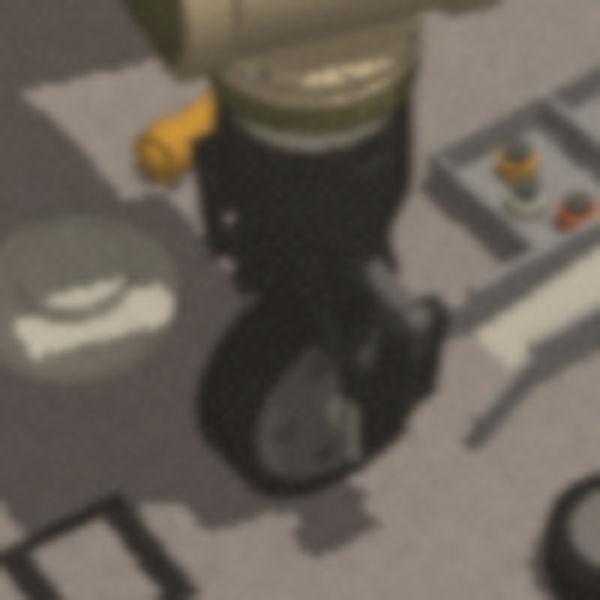

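```bash
python3 - <<'E'
from h import *
def sil(c,head):
    h=np.radians(head); a=np.array([np.cos(h),-np.sin(h),0]); f=np.array([np.sin(h),np.cos(h),0]); t=np.linspace(0,2*np.pi,400)
    P=np.vstack([np.array([*c,.05])+s*a+.05*(np.cos(t)[:,None]*f+np.sin(t)[:,None]*[0,0,1]) for s in (-.014,.014)])
    u=proj("scene",P); return u[:,0].min(),u[:,1].max()
print(sil((.5353,-.1623),4.3),"obs 263.3")
for c,h in (((.5386,-.1023),4.3),((.5402,-.0771),2.5),((.5409,-.0521),.9)): print(sil(c,h))
for n in (0,7,8,9):
    g=cv2.cvtColor(cv2.imread(f"pics/scene{n}.png"),cv2.COLOR_BGR2GRAY)
    r={0:285,7:275,8:270,9:266}[n]; x={0:255,7:275,8:285,9:293}[n]
    for k in(-3,0,3): print(n,r+k,x,g[r+k,x:x+22])
    c={0:279,7:301,8:309,9:318}[n]; y={0:290,7:280,8:276,9:272}[n]; print(" col",c,y,g[y:y+24,c])
E
```

```text
(np.float64(261.64007243398356), np.float64(302.30824986076834)) obs 263.3
(np.float64(283.84819885966573), np.float64(291.00183426181013))
(np.float64(293.1765446009715), np.float64(286.5771790948236))
(np.float64(302.0870371241485), np.float64(282.00832484012966))
0 282 255 [132 131 130 131 132 128 128 119  95  60  43  43  44  44  44  48  45  44
  45  43  46  53]
0 285 255 [133 130 129 128 129 129 126 108  70  47  44  43  43  44  46  44  45  44
  47  52  66  73]
0 288 255 [130 128 128 128 128 130 127 115  86  55  41  42  41  41  43  43  43  47
  60  70  72  69]
 col 279 290 [ 73  76  76  76  75  74  73  76  72  53  42  45  44  46  48  56  77 105
 123 129 132 133 134 133]
7 272 275 [78 80 78 77 78 77 78 80 78 72 59 43 38 38 38 34 38 37 39 38 36 38]
7 275 275 [80 79 81 78 81 79 79 80 78 67 49 39 38 38 38 37 39 37 40 38 40 52]
7 278 275 [77 78 77 80 79 80 79 79 76 72 56 42 37 36 39 37 37 38 37 43 56 67]
 col 301 280 [ 64  65  66  67  65  65  64  65  54  42  43  53  75  79  75  66  60  50
  46  55  73  97 122 133]
8 267 285 [79 79 78 78 79 83 80 80 74 63 45 38 39 37 38 39 36 39 39 37 36 40]
8 270 285 [80 82 79 81 79 79 79 76 68 48 36 36 37 35 38 39 36 40 40 41 44 54]
8 273 285 [79 78 79 79 81 80 79 79 69 50 40 36 36 36 39 37 38 37 41 49 65 71]
 col 309 276 [ 68  64  62  57  57  63  66  62  48  40  43  58  76  81  89 114 126 122
 122 130 133 135 134 135]
9 263 293 [82 81 81 80 82 81 80 82 79 72 52 41 37 37 38 36 37 40 40 41 38 41]
9 266 293 [79 81 80 78 80 81 80 79 75 61 45 37 38 35 39 37 39 41 39 41 43 56]
9 269 293 [80 80 81 82 80 81 81 81 76 67 46 36 36 33 39 39 39 37 38 42 58 69]
 col 318 272 [ 59  63  67  65  66  66  64  56  46  40  48  71  83 104 123 127 119 119
 126 129 132 132 133 134]
```

>>> {"name": "jog_arm", "arguments": {"rows": [{"hand": 0.66,"dx": -0.7,"dy": 0,"dz": 0,"ax": 0,"ay": 0,"az": 0},{"hand": 0.66,"dx": -0.7,"dy": 0,"dz": 0,"ax": 0,"ay": 0,"az": 0},{"hand": 0.66,"dx": -0.7,"dy": 0,"dz": 0,"ax": 0,"ay": 0,"az": 0},{"hand": 0.66,"dx": -0.7,"dy": 0,"dz": 0,"ax": 0,"ay": 0,"az": 0},{"hand": 0.66,"dx": -0.7,"dy": 0,"dz": 0,"ax": 0,"ay": 0,"az": 0}], "newtons": 6}}

```text
time_s: 8.2
position: [0.5415, -0.0168, 0.0322]
tool_rot: [[-0.015, 0.0, 1.0], [-1.0, -0.0, -0.015], [0.0, -1.0, 0.0]]
ft_force: [3.1, -1.0, 1.1]
grip_width: 0.0585
```

```bash
python3 - <<'E'
from rig import status,imaging
import cv2
s=status.observe(); print(s['position'],s['ft_force'],s['wrist_torque'],s['grip_width'])
for n,(y0,y1,x0,x1) in (('scene',(185,285,290,390)),('top',(160,250,260,350))):
    im=imaging.get_image(n)[:,:,::-1]; cv2.imwrite('pics/%s10.png'%n,im); cv2.imwrite('pics/%sz10.png'%n,cv2.resize(im[y0:y1,x0:x1],None,fx=6,fy=6,interpolation=cv2.INTER_CUBIC))
E
```

```text
[ 0.54147659 -0.01683145  0.03217715] [ 3.10895655 -1.04296906  1.1241743 ] [-0.35557196 -0.4738034   0.04000054] 0.05854714173094729
```

View pics/scenez10.png

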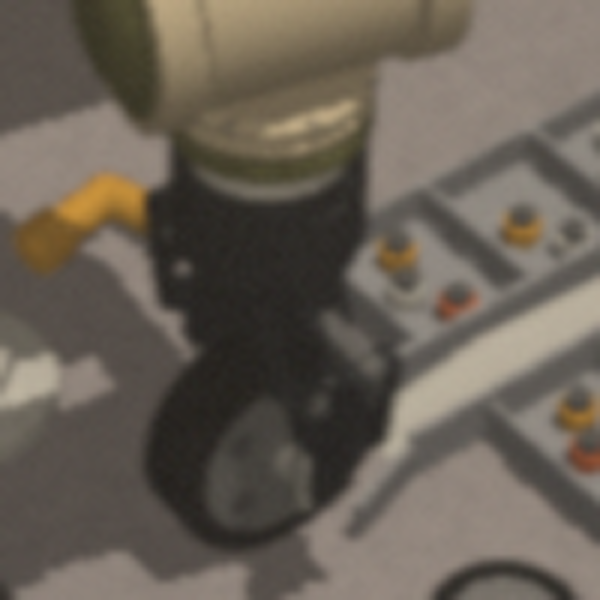

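View pics/topz10.png

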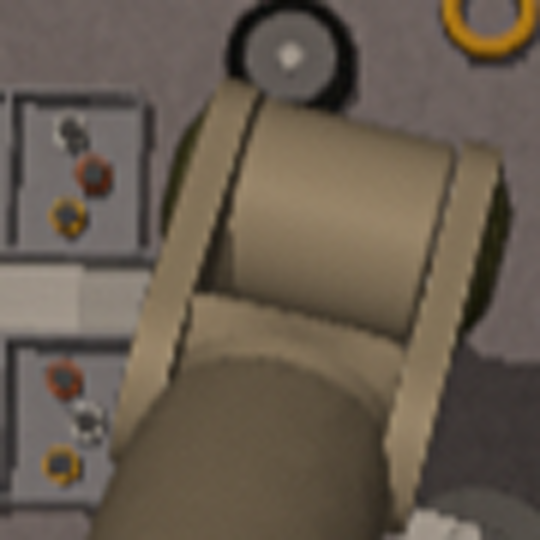

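>>> {"name": "jog_arm", "arguments": {"rows": [{"hand": 0.66,"dx": -0.7,"dy": 0,"dz": 0.03,"ax": 0,"ay": 0,"az": 0},{"hand": 0.66,"dx": -0.7,"dy": 0,"dz": 0,"ax": 0,"ay": 0,"az": 0},{"hand": 0.66,"dx": -0.7,"dy": 0,"dz": 0,"ax": 0,"ay": 0,"az": 0},{"hand": 0.66,"dx": -0.7,"dy": 0,"dz": 0,"ax": 0,"ay": 0,"az": 0},{"hand": 0.66,"dx": -0.7,"dy": 0,"dz": 0,"ax": 0,"ay": 0,"az": 0}], "newtons": 6}}

```text
time_s: 8.72
position: [0.5422, 0.0181, 0.0321]
tool_rot: [[-0.015, -0.0, 1.0], [-1.0, -0.0, -0.015], [0.0, -1.0, -0.0]]
ft_force: [2.1, -2.3, 0.3]
grip_width: 0.0585
```

```bash
python3 - <<'E'
from rig import status,imaging
import cv2
s=status.observe(); print(s['position'],s['ft_force'],s['wrist_torque'],s['grip_width'])
for n,(y0,y1,x0,x1) in (('scene',(175,275,300,400)),):
    im=imaging.get_image(n)[:,:,::-1]; cv2.imwrite('pics/%s11.png'%n,im); cv2.imwrite('pics/%sz11.png'%n,cv2.resize(im[y0:y1,x0:x1],None,fx=6,fy=6,interpolation=cv2.INTER_CUBIC))
E
```

```text
[0.54222878 0.01809447 0.0321051 ] [ 2.13681819 -2.28494631  0.33273158] [-0.41960504 -0.43604088 -0.0166053 ] 0.05850245554577466
```

View pics/scenez11.png

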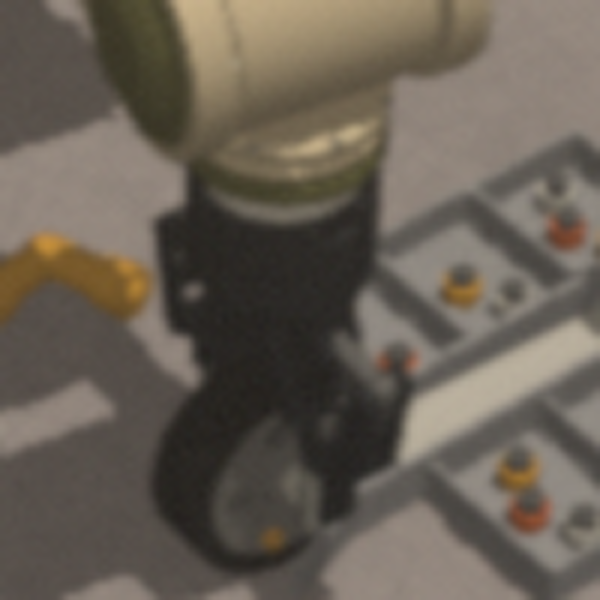

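>>> {"name": "jog_arm", "arguments": {"rows": [{"hand": 0.66,"dx": -0.6,"dy": 0,"dz": 0.02,"ax": 0,"ay": 0,"az": 0},{"hand": 0.66,"dx": -0.6,"dy": 0,"dz": 0,"ax": 0,"ay": 0,"az": 0},{"hand": 0.66,"dx": -0.6,"dy": 0,"dz": 0,"ax": 0,"ay": 0,"az": 0},{"hand": 0.66,"dx": -0.7,"dy": -0.1,"dz": 0,"ax": 0,"ay": 0,"az": 0},{"hand": 0.66,"dx": -0.7,"dy": -0.1,"dz": 0,"ax": 0,"ay": 0,"az": 0}], "newtons": 6}}

```text
time_s: 9.18
position: [0.542, 0.05, 0.0335]
tool_rot: [[-0.016, -0.003, 1.0], [-1.0, 0.0, -0.016], [-0.0, -1.0, -0.003]]
ft_force: [1.3, -2.9, -4.1]
grip_width: 0.0584
```

```bash
python3 - <<'E'
from rig import status,imaging
import cv2
s=status.observe(); print(s['position'],s['ft_force'],s['wrist_torque'],s['grip_width'])
for n,(y0,y1,x0,x1) in (('scene',(165,265,310,410)),):
    im=imaging.get_image(n)[:,:,::-1]; cv2.imwrite('pics/%s12.png'%n,im); cv2.imwrite('pics/%sz12.png'%n,cv2.resize(im[y0:y1,x0:x1],None,fx=6,fy=6,interpolation=cv2.INTER_CUBIC))
E
```

```text
[0.54196865 0.05004723 0.03347275] [ 1.32422837 -2.88430752 -4.05356128] [-0.45215075  0.03682324 -0.01362372] 0.05843914805086081
```

View pics/scenez12.png

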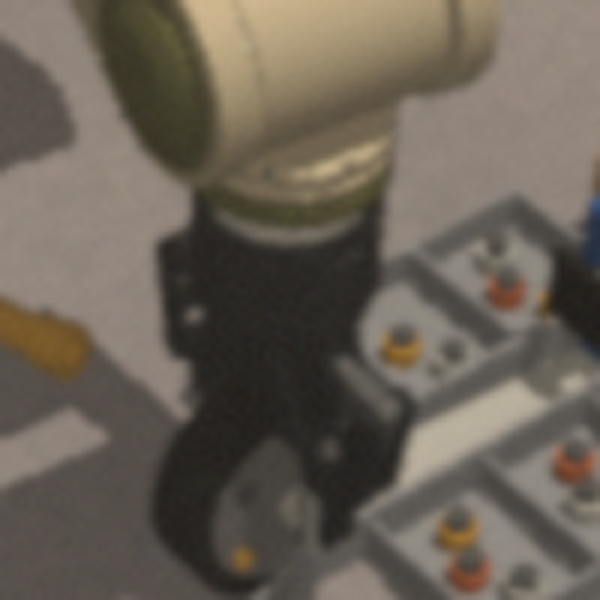

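>>> {"name": "jog_arm", "arguments": {"rows": [{"hand": 0.66,"dx": 0,"dy": 0,"dz": 0,"ax": 0,"ay": 0,"az": 0},{"hand": 0.66,"dx": 0,"dy": 0,"dz": 0,"ax": 0,"ay": 0,"az": 0},{"hand": 0.66,"dx": 0,"dy": 0,"dz": 0,"ax": 0,"ay": 0,"az": 0},{"hand": 0.66,"dx": 0,"dy": 0,"dz": 0,"ax": 0,"ay": 0,"az": 0},{"hand": 0.66,"dx": 0,"dy": 0,"dz": 0,"ax": 0,"ay": 0,"az": 0}], "newtons": 6}}

```text
time_s: 9.65
position: [0.5427, 0.0493, 0.0338]
tool_rot: [[-0.016, -0.001, 1.0], [-1.0, 0.0, -0.016], [-0.0, -1.0, -0.001]]
ft_force: [0.2, -0.5, -9.2]
grip_width: 0.0583
```

```bash
python3 - <<'E'
from rig import status,imaging
s=status.observe(); print(s['position'],s['ft_force'],s['wrist_torque'],s['grip_width'],s['tool_rot'])
E
```

```text
[0.54271939 0.04933845 0.03375572] [ 0.22136111 -0.48011534 -9.1727042 ] [ 0.02886309 -0.02979716 -0.00899258] 0.058262830071905525 [[-1.60623458e-02 -7.96650635e-04  9.99870675e-01]
 [-9.99870880e-01  4.86619303e-04 -1.60619614e-02]
 [-4.73760599e-04 -9.99999564e-01 -8.04364019e-04]]
```

>>> {"name": "jog_arm", "arguments": {"rows": [{"hand": 0.66,"dx": 0,"dy": 0.05,"dz": 0,"ax": 0,"ay": 0,"az": 0},{"hand": 0.66,"dx": 0,"dy": 0,"dz": 0,"ax": 0,"ay": 0,"az": 0},{"hand": 0.66,"dx": 0,"dy": 0,"dz": 0,"ax": 0,"ay": 0,"az": 0},{"hand": 0.66,"dx": 0,"dy": 0,"dz": 0,"ax": 0,"ay": 0,"az": 0},{"hand": 0.66,"dx": 0,"dy": 0,"dz": 0,"ax": 0,"ay": 0,"az": 0}], "newtons": 6}}

```text
time_s: 10.07
position: [0.5429, 0.0494, 0.0336]
tool_rot: [[-0.016, -0.0, 1.0], [-1.0, 0.0, -0.016], [-0.0, -1.0, -0.0]]
ft_force: [-1.7, 0.4, -7.3]
grip_width: 0.0586
```

>>> {"name": "jog_arm", "arguments": {"rows": [{"hand": 0.66,"dx": 0,"dy": 0.05,"dz": -0.02,"ax": 0,"ay": 0,"az": 0},{"hand": 0.66,"dx": 0,"dy": 0,"dz": 0,"ax": 0,"ay": 0,"az": 0},{"hand": 0.66,"dx": 0,"dy": 0,"dz": 0,"ax": 0,"ay": 0,"az": 0},{"hand": 0.66,"dx": 0,"dy": 0,"dz": 0,"ax": 0,"ay": 0,"az": 0},{"hand": 0.66,"dx": 0,"dy": 0,"dz": 0,"ax": 0,"ay": 0,"az": 0}], "newtons": 6}}

```text
time_s: 10.48
position: [0.5429, 0.0493, 0.0334]
tool_rot: [[-0.015, 0.0, 1.0], [-1.0, -0.0, -0.015], [0.0, -1.0, 0.0]]
ft_force: [-1.9, -0.8, -2.1]
grip_width: 0.0584
```

```bash
python3 - <<'E'
from rig import status,imaging
import cv2
s=status.observe(); print(s['position'],s['ft_force'],s['wrist_torque'],s['grip_width'])
for n,(y0,y1,x0,x1) in (('scene',(165,265,310,410)),):
    im=imaging.get_image(n)[:,:,::-1]; cv2.imwrite('pics/%s13.png'%n,im); cv2.imwrite('pics/%sz13.png'%n,cv2.resize(im[y0:y1,x0:x1],None,fx=6,fy=6,interpolation=cv2.INTER_CUBIC))
E
```

```text
[0.54288409 0.04932004 0.03337543] [-1.87677814 -0.84747809 -2.07975726] [-0.0324036   0.33060107  0.01900701] 0.05840185222184723
```

View pics/scenez13.png

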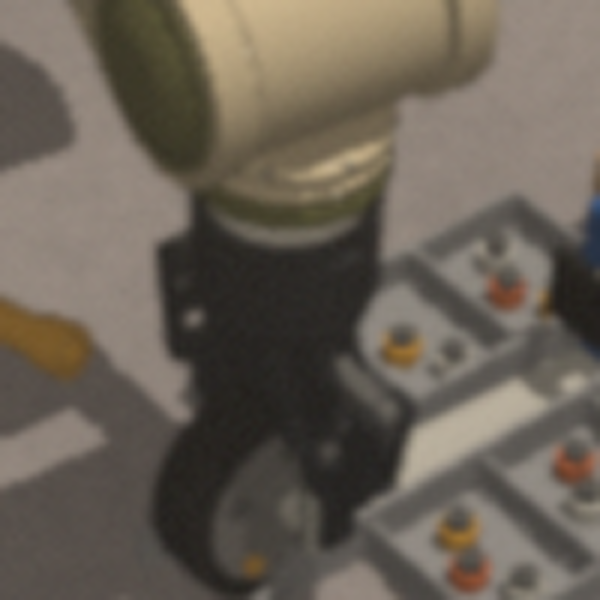

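```bash
python3 - <<'E'
from h import *
for uv,px in (((345.0-.4,264.7-.4),.557),((350.1,257.6),.557),((352,258.8),.557)):
    c,d=ray("scene",uv); print(c+d*(px-c[0])/d[0])
for k in (11,12,13):
    im=cv2.imread(f"pics/scene{k}.png").astype(float); x0,x1,y0,y1=338,360,250,272
    w=np.clip(im[y0:y1,x0:x1,2]-im[y0:y1,x0:x1,0]-30,0,None); yy,xx=np.mgrid[y0:y1,x0:x1]; uv=((w*xx).sum()/w.sum(),(w*yy).sum()/w.sum())
    c,d=ray("scene",uv); print(k,uv,c+d*(.557-c[0])/d[0])
E
```

```text
[0.557      0.00434696 0.01725118]
[0.557      0.02165455 0.03015392]
[0.557      0.0280023  0.02157695]
11 (np.float64(345.01), np.float64(264.345)) [0.557      0.00567422 0.01618751]
12 (np.float64(350.17391304347825), np.float64(257.6521739130435)) [0.557      0.02190054 0.02980197]
13 (np.float64(351.848167539267), np.float64(258.85340314136124)) [0.557      0.02750812 0.02170952]
```

>>> {"name": "jog_arm", "arguments": {"rows": [{"hand": 0.66,"dx": -0.3,"dy": 0.02,"dz": -0.02,"ax": 0,"ay": 0,"az": 0},{"hand": 0.66,"dx": -0.5,"dy": -0.06,"dz": 0,"ax": 0,"ay": 0,"az": 0},{"hand": 0.66,"dx": -0.5,"dy": -0.06,"dz": 0,"ax": 0,"ay": 0,"az": 0},{"hand": 0.66,"dx": -0.5,"dy": -0.06,"dz": 0,"ax": 0,"ay": 0,"az": 0},{"hand": 0.66,"dx": -0.5,"dy": -0.07,"dz": 0,"ax": 0,"ay": 0,"az": 0}], "newtons": 6}}

```text
time_s: 10.95
position: [0.5435, 0.0722, 0.0362]
tool_rot: [[-0.015, 0.002, 1.0], [-1.0, -0.001, -0.015], [0.001, -1.0, 0.002]]
ft_force: [-1.4, -4.1, 1.6]
grip_width: 0.0584
```

>>> {"name": "jog_arm", "arguments": {"rows": [{"hand": 0.66,"dx": -0.4,"dy": -0.06,"dz": -0.02,"ax": 0,"ay": 0,"az": 0},{"hand": 0.66,"dx": -0.4,"dy": -0.06,"dz": 0,"ax": 0,"ay": 0,"az": 0},{"hand": 0.66,"dx": -0.4,"dy": -0.06,"dz": 0,"ax": 0,"ay": 0,"az": 0},{"hand": 0.66,"dx": -0.4,"dy": -0.06,"dz": 0,"ax": 0,"ay": 0,"az": 0},{"hand": 0.66,"dx": -0.4,"dy": -0.06,"dz": 0,"ax": 0,"ay": 0,"az": 0}], "newtons": 6}}

```text
time_s: 11.37
position: [0.5434, 0.0927, 0.0386]
tool_rot: [[-0.016, 0.001, 1.0], [-1.0, -0.0, -0.016], [0.0, -1.0, 0.001]]
ft_force: [0.3, -3.2, 1.7]
grip_width: 0.0588
```

```bash
python3 - <<'E'
from rig import status,imaging
import cv2
s=status.observe(); print(s['position'],s['ft_force'],s['wrist_torque'],s['grip_width'])
for n,(y0,y1,x0,x1) in (('scene',(150,250,330,430)),('top',(160,250,210,300))):
    im=imaging.get_image(n)[:,:,::-1]; cv2.imwrite('pics/%s14.png'%n,im); cv2.imwrite('pics/%sz14.png'%n,cv2.resize(im[y0:y1,x0:x1],None,fx=6,fy=6,interpolation=cv2.INTER_CUBIC))
E
```

```text
[0.54342322 0.09269563 0.03859872] [ 0.26889007 -3.23086876  1.71134604] [-0.67512464 -0.18679019  0.03480217] 0.05881271710556705
```

View pics/scenez14.png

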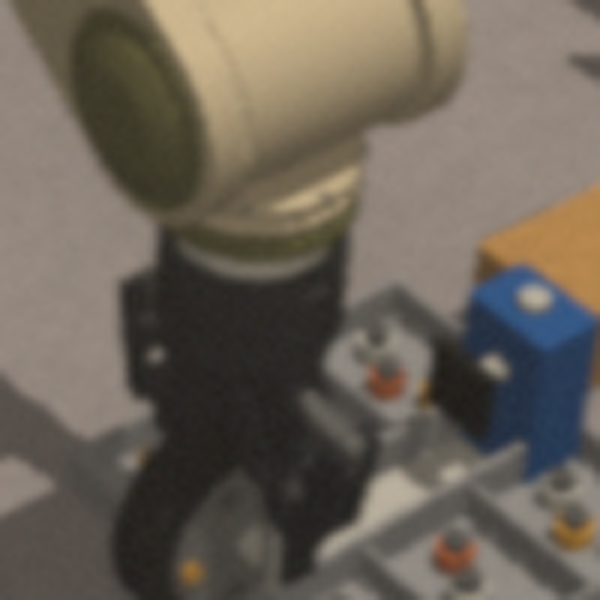

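>>> {"name": "jog_arm", "arguments": {"rows": [{"hand": 0.66,"dx": -0.4,"dy": -0.06,"dz": 0,"ax": 0,"ay": 0,"az": 0},{"hand": 0.66,"dx": -0.4,"dy": -0.05,"dz": 0,"ax": 0,"ay": 0,"az": 0},{"hand": 0.66,"dx": -0.4,"dy": -0.05,"dz": 0,"ax": 0,"ay": 0,"az": 0},{"hand": 0.66,"dx": -0.4,"dy": -0.04,"dz": 0,"ax": 0,"ay": 0,"az": 0},{"hand": 0.66,"dx": -0.4,"dy": -0.02,"dz": 0,"ax": 0,"ay": 0,"az": 0}], "newtons": 6}}

```text
time_s: 11.88
position: [0.5433, 0.1128, 0.0408]
tool_rot: [[-0.016, -0.0, 1.0], [-1.0, 0.0, -0.016], [0.0, -1.0, -0.0]]
ft_force: [-0.3, -1.9, 4.0]
grip_width: 0.0586
```

>>> {"name": "jog_arm", "arguments": {"rows": [{"hand": 0.66,"dx": -0.4,"dy": 0,"dz": 0,"ax": 0,"ay": 0,"az": 0},{"hand": 0.66,"dx": -0.4,"dy": 0,"dz": 0,"ax": 0,"ay": 0,"az": 0},{"hand": 0.66,"dx": -0.4,"dy": 0.02,"dz": 0,"ax": 0,"ay": 0,"az": 0},{"hand": 0.66,"dx": -0.4,"dy": 0.03,"dz": 0,"ax": 0,"ay": 0,"az": 0},{"hand": 0.66,"dx": -0.4,"dy": 0.03,"dz": 0,"ax": 0,"ay": 0,"az": 0}], "newtons": 6}}

```text
time_s: 12.3
position: [0.5434, 0.133, 0.0397]
tool_rot: [[-0.015, -0.0, 1.0], [-1.0, 0.0, -0.015], [-0.0, -1.0, -0.0]]
ft_force: [-0.1, -0.6, 2.6]
grip_width: 0.0584
```

```bash
python3 - <<'E'
from rig import status,imaging
import cv2
s=status.observe(); print(s['position'],s['ft_force'],s['wrist_torque'],s['grip_width'])
for n,(y0,y1,x0,x1) in (('scene',(150,250,340,440)),('top',(160,250,200,290))):
    im=imaging.get_image(n)[:,:,::-1]; cv2.imwrite('pics/%s15.png'%n,im); cv2.imwrite('pics/%sz15.png'%n,cv2.resize(im[y0:y1,x0:x1],None,fx=6,fy=6,interpolation=cv2.INTER_CUBIC))
E
```

```text
[0.54344056 0.1329893  0.03971107] [-0.09335999 -0.57215879  2.63810362] [-0.31647071  0.16507213  0.03133803] 0.05844603869437558
```

View pics/scenez15.png

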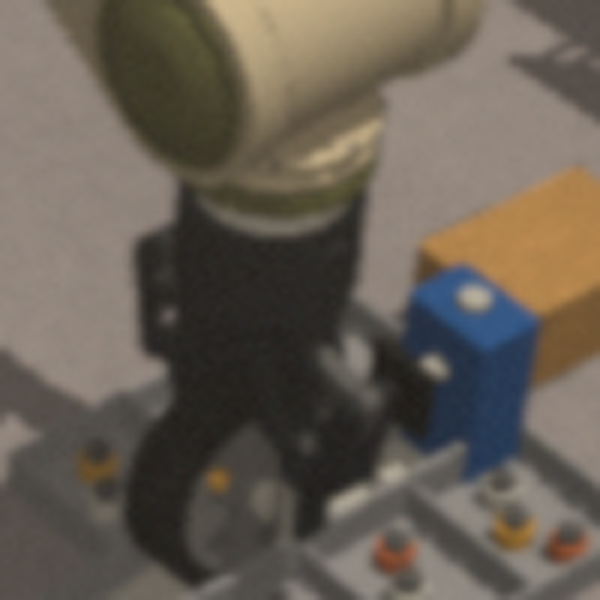

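View pics/topz15.png

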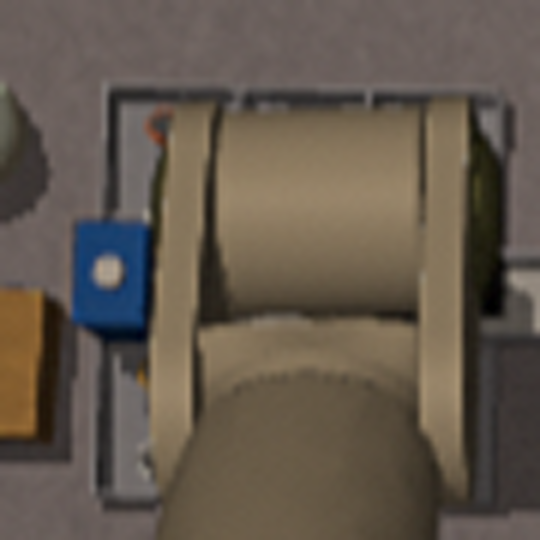

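```bash
python3 - <<'E'
from h import *
g=cv2.cvtColor(cv2.imread("pics/top0.png"),cv2.COLOR_BGR2GRAY); print(g[203:211,226:246])
for u in (235.5,236.0): print([ (z,onz("top",(u,206.5),z)[1]) for z in (.039,.075)])
E
```

```text
[[ 13  16  19  55  71  59  21  17   7  12  58  70  68  68  67  67  69  68
   69  67]
 [ 40  65  63  81  84  66  19  16   3  13  63  82  81  79  79  79  78  79
   78  78]
 [ 71 117 115 117 116  91  27  16   3  28 103 129 129 126 125 128 126 126
  125 125]
 [ 86 143 143 141 140 110  33  13   0  36 116 117 115 113 117 149 150 148
  147 147]
 [ 83 127 128 128 128  91  27  15   0  35 114  81  75  75  86 147 149 147
  145 146]
 [ 54  80  79  87  89  52  17  14   0  36 113  79  72  73  76 114 146 146
  144 147]
 [ 19  25  32  70  73  44  17  16   0  37 115  78  72  75  72  85 147 146
  145 144]
 [ 13  11  23  78  81  49  20  12   1  45 137  83  75  75  73  83 146 146
  143 144]]
[(0.039, np.float64(0.21470815926130254)), (0.075, np.float64(0.20951884126566855))]
[(0.039, np.float64(0.21326772679582684)), (0.075, np.float64(0.20810928740743778))]
```

>>> {"name": "jog_arm", "arguments": {"rows": [{"hand": 0.66,"dx": -0.4,"dy": 0.03,"dz": 0,"ax": 0,"ay": 0,"az": 0},{"hand": 0.66,"dx": -0.4,"dy": 0.03,"dz": 0,"ax": 0,"ay": 0,"az": 0},{"hand": 0.66,"dx": -0.4,"dy": 0.03,"dz": 0,"ax": 0,"ay": 0,"az": 0},{"hand": 0.66,"dx": -0.3,"dy": 0.02,"dz": 0,"ax": 0,"ay": 0,"az": 0},{"hand": 0.66,"dx": -0.2,"dy": 0.02,"dz": 0,"ax": 0,"ay": 0,"az": 0}], "newtons": 6}}

```text
time_s: 12.82
position: [0.5438, 0.1498, 0.0383]
tool_rot: [[-0.015, -0.0, 1.0], [-1.0, 0.0, -0.015], [-0.0, -1.0, -0.0]]
ft_force: [-0.3, -2.5, 0.9]
grip_width: 0.0583
```

>>> {"name": "jog_arm", "arguments": {"rows": [{"hand": 0.66,"dx": -0.1,"dy": 0.01,"dz": 0,"ax": 0,"ay": 0,"az": 0},{"hand": 0.66,"dx": -0.1,"dy": 0.01,"dz": 0,"ax": 0,"ay": 0,"az": 0},{"hand": 0.66,"dx": -0.1,"dy": 0.01,"dz": 0,"ax": 0,"ay": 0,"az": 0},{"hand": 0.66,"dx": -0.05,"dy": 0,"dz": 0,"ax": 0,"ay": 0,"az": 0},{"hand": 0.66,"dx": 0,"dy": 0,"dz": 0,"ax": 0,"ay": 0,"az": 0}], "newtons": 6}}

```text
time_s: 13.23
position: [0.5438, 0.1529, 0.0381]
tool_rot: [[-0.016, -0.0, 1.0], [-1.0, 0.0, -0.016], [0.0, -1.0, -0.0]]
ft_force: [0.6, -0.6, -0.2]
grip_width: 0.0584
```

>>> {"name": "jog_arm", "arguments": {"rows": [{"hand": 0.66,"dx": -0.15,"dy": 0.01,"dz": 0,"ax": 0,"ay": 0,"az": 0},{"hand": 0.66,"dx": -0.15,"dy": 0.01,"dz": 0,"ax": 0,"ay": 0,"az": 0},{"hand": 0.66,"dx": -0.15,"dy": 0.02,"dz": 0,"ax": 0,"ay": 0,"az": 0},{"hand": 0.66,"dx": -0.15,"dy": 0.01,"dz": 0,"ax": 0,"ay": 0,"az": 0},{"hand": 0.66,"dx": 0,"dy": 0,"dz": 0,"ax": 0,"ay": 0,"az": 0}], "newtons": 6}}

```text
time_s: 13.65
position: [0.5439, 0.1592, 0.0376]
tool_rot: [[-0.015, -0.0, 1.0], [-1.0, 0.0, -0.015], [-0.0, -1.0, -0.0]]
ft_force: [-0.1, -0.9, -1.2]
grip_width: 0.0584
```

>>> {"name": "jog_arm", "arguments": {"rows": [{"hand": 0.66,"dx": -0.1,"dy": 0.01,"dz": 0,"ax": 0,"ay": 0,"az": 0},{"hand": 0.66,"dx": -0.1,"dy": 0.01,"dz": 0,"ax": 0,"ay": 0,"az": 0},{"hand": 0.66,"dx": -0.1,"dy": 0,"dz": 0,"ax": 0,"ay": 0,"az": 0},{"hand": 0.66,"dx": 0,"dy": 0,"dz": 0,"ax": 0,"ay": 0,"az": 0},{"hand": 0.66,"dx": 0,"dy": 0,"dz": 0,"ax": 0,"ay": 0,"az": 0}], "newtons": 6}}

```text
time_s: 14.07
position: [0.544, 0.1619, 0.0374]
tool_rot: [[-0.015, -0.0, 1.0], [-1.0, 0.0, -0.015], [-0.0, -1.0, -0.0]]
ft_force: [0.3, -1.2, -2.4]
grip_width: 0.0584
```

>>> {"name": "jog_arm", "arguments": {"rows": [{"hand": 0.66,"dx": -0.1,"dy": 0.03,"dz": 0,"ax": 0,"ay": 0,"az": 0},{"hand": 0.66,"dx": -0.1,"dy": 0.02,"dz": 0,"ax": 0,"ay": 0,"az": 0},{"hand": 0.66,"dx": -0.05,"dy": 0.01,"dz": 0,"ax": 0,"ay": 0,"az": 0},{"hand": 0.66,"dx": 0,"dy": 0,"dz": 0,"ax": 0,"ay": 0,"az": 0},{"hand": 0.66,"dx": 0,"dy": 0,"dz": 0,"ax": 0,"ay": 0,"az": 0}], "newtons": 6}}

```text
time_s: 14.48
position: [0.5442, 0.1645, 0.0371]
tool_rot: [[-0.015, 0.0, 1.0], [-1.0, 0.0, -0.015], [-0.0, -1.0, 0.0]]
ft_force: [-1.6, -1.3, 2.0]
grip_width: 0.0586
```

```bash
python3 - <<'E'
from rig import status,imaging
import cv2
s=status.observe(); print(s['position'],s['ft_force'],s['wrist_torque'],s['grip_width'])
for n,(y0,y1,x0,x1) in (('scene',(150,250,350,450)),):
    im=imaging.get_image(n)[:,:,::-1]; cv2.imwrite('pics/%s16.png'%n,im); cv2.imwrite('pics/%sz16.png'%n,cv2.resize(im[y0:y1,x0:x1],None,fx=6,fy=6,interpolation=cv2.INTER_CUBIC))
E
```

```text
[0.5441685  0.16445318 0.0370828 ] [-1.57708227 -1.30745697  1.97884538] [-0.21170526  0.40028373  0.02195677] 0.05858932537809738
```

View pics/scenez16.png

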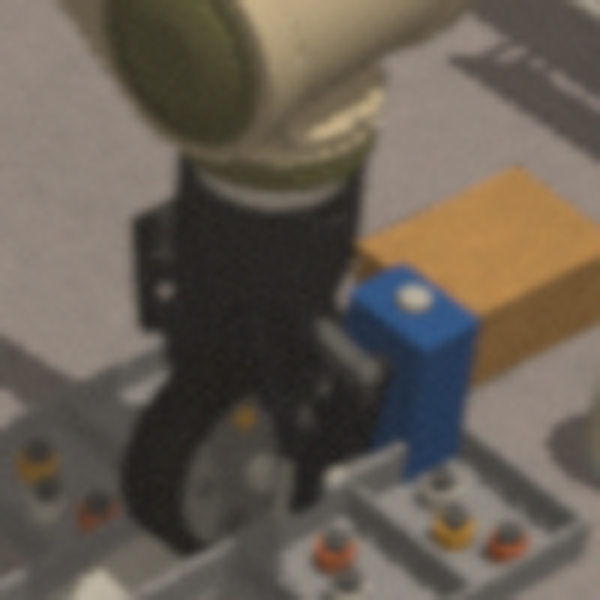

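>>> {"name": "jog_arm", "arguments": {"rows": [{"hand": 0.66,"dx": -0.05,"dy": 0,"dz": -0.01,"ax": 0,"ay": 0,"az": 0},{"hand": 0.66,"dx": -0.05,"dy": 0,"dz": -0.01,"ax": 0,"ay": 0,"az": 0},{"hand": 0.66,"dx": -0.05,"dy": 0.01,"dz": 0,"ax": 0,"ay": 0,"az": 0},{"hand": 0.66,"dx": 0,"dy": 0,"dz": 0,"ax": 0,"ay": 0,"az": 0},{"hand": 0.66,"dx": 0,"dy": 0,"dz": 0,"ax": 0,"ay": 0,"az": 0}], "newtons": 6}}

```text
time_s: 14.95
position: [0.5441, 0.1659, 0.0369]
tool_rot: [[-0.015, 0.0, 1.0], [-1.0, 0.0, -0.015], [-0.0, -1.0, 0.0]]
ft_force: [-0.2, -0.4, 2.1]
grip_width: 0.0583
```

>>> {"name": "jog_arm", "arguments": {"rows": [{"hand": 0.66,"dx": -0.05,"dy": 0,"dz": 0,"ax": 0,"ay": 0,"az": 0},{"hand": 0.66,"dx": -0.05,"dy": 0.01,"dz": 0,"ax": 0,"ay": 0,"az": 0},{"hand": 0.66,"dx": -0.05,"dy": 0,"dz": 0,"ax": 0,"ay": 0,"az": 0},{"hand": 0.66,"dx": 0,"dy": 0,"dz": 0,"ax": 0,"ay": 0,"az": 0},{"hand": 0.66,"dx": 0,"dy": 0,"dz": 0,"ax": 0,"ay": 0,"az": 0}], "newtons": 6}}

```text
time_s: 15.37
position: [0.5442, 0.1674, 0.0368]
tool_rot: [[-0.015, 0.0, 1.0], [-1.0, 0.0, -0.015], [-0.0, -1.0, 0.0]]
ft_force: [0.7, -0.9, 2.3]
grip_width: 0.0585
```

>>> {"name": "jog_arm", "arguments": {"rows": [{"hand": 0.66,"dx": -0.05,"dy": 0.01,"dz": 0,"ax": 0,"ay": 0,"az": 0},{"hand": 0.66,"dx": -0.05,"dy": 0,"dz": 0,"ax": 0,"ay": 0,"az": 0},{"hand": 0.66,"dx": -0.05,"dy": 0,"dz": 0,"ax": 0,"ay": 0,"az": 0},{"hand": 0.66,"dx": 0,"dy": 0,"dz": 0,"ax": 0,"ay": 0,"az": 0},{"hand": 0.66,"dx": 0,"dy": 0,"dz": 0,"ax": 0,"ay": 0,"az": 0}], "newtons": 6}}

```text
time_s: 15.78
position: [0.5441, 0.1689, 0.0367]
tool_rot: [[-0.015, 0.0, 1.0], [-1.0, 0.0, -0.015], [-0.0, -1.0, 0.0]]
ft_force: [1.7, -1.2, 1.7]
grip_width: 0.0584
```

>>> {"name": "jog_arm", "arguments": {"rows": [{"hand": 0.66,"dx": -0.05,"dy": 0,"dz": 0,"ax": 0,"ay": 0,"az": 0},{"hand": 0.66,"dx": -0.05,"dy": 0.01,"dz": 0,"ax": 0,"ay": 0,"az": 0},{"hand": 0.66,"dx": -0.05,"dy": 0,"dz": 0,"ax": 0,"ay": 0,"az": 0},{"hand": 0.66,"dx": 0,"dy": 0,"dz": 0,"ax": 0,"ay": 0,"az": 0},{"hand": 0.66,"dx": 0,"dy": 0,"dz": 0,"ax": 0,"ay": 0,"az": 0}], "newtons": 6}}

```text
time_s: 16.2
position: [0.5441, 0.1704, 0.0365]
tool_rot: [[-0.015, 0.0, 1.0], [-1.0, 0.0, -0.015], [-0.0, -1.0, 0.0]]
ft_force: [1.8, -1.4, 2.5]
grip_width: 0.0586
```

>>> {"name": "jog_arm", "arguments": {"rows": [{"hand": 0.66,"dx": -0.05,"dy": 0,"dz": 0.01,"ax": 0,"ay": 0,"az": 0},{"hand": 0.66,"dx": -0.05,"dy": 0,"dz": 0.01,"ax": 0,"ay": 0,"az": 0},{"hand": 0.66,"dx": -0.05,"dy": 0.01,"dz": 0,"ax": 0,"ay": 0,"az": 0},{"hand": 0.66,"dx": 0,"dy": 0,"dz": 0,"ax": 0,"ay": 0,"az": 0},{"hand": 0.66,"dx": 0,"dy": 0,"dz": 0,"ax": 0,"ay": 0,"az": 0}], "newtons": 6}}

```text
time_s: 16.62
position: [0.5442, 0.1719, 0.0364]
tool_rot: [[-0.015, -0.0, 1.0], [-1.0, 0.0, -0.015], [-0.0, -1.0, -0.0]]
ft_force: [0.4, -1.8, 0.9]
grip_width: 0.058
```

```bash
python3 - <<'E'
from rig import status,imaging
import cv2
s=status.observe(); print(s['position'],s['ft_force'],s['wrist_torque'],s['grip_width'])
for n,(y0,y1,x0,x1) in (('scene',(150,250,350,450)),):
    im=imaging.get_image(n)[:,:,::-1]; cv2.imwrite('pics/%s17.png'%n,im); cv2.imwrite('pics/%sz17.png'%n,cv2.resize(im[y0:y1,x0:x1],None,fx=6,fy=6,interpolation=cv2.INTER_CUBIC))
E
```

```text
[0.54415912 0.1719484  0.03638547] [ 0.38993424 -1.84108729  0.8678831 ] [-0.27874758  0.04064426  0.00288827] 0.05795518814153909
```

View pics/scenez17.png

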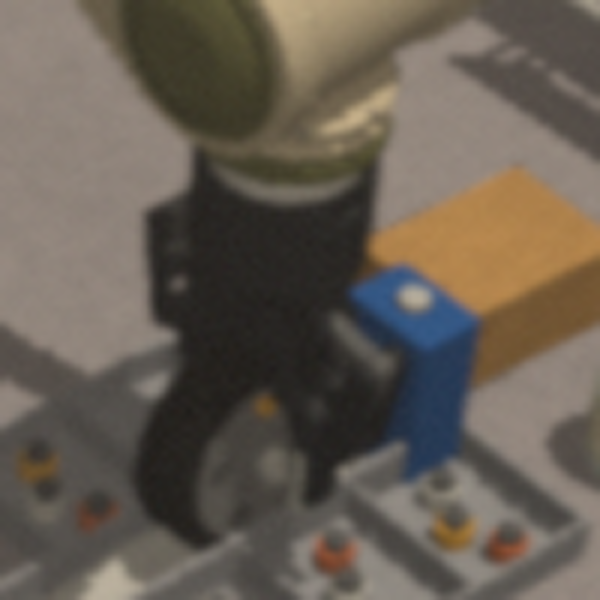

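>>> {"name": "jog_arm", "arguments": {"rows": [{"hand": 0.66,"dx": -0.05,"dy": 0,"dz": 0,"ax": 0,"ay": 0,"az": 0},{"hand": 0.66,"dx": -0.05,"dy": 0,"dz": 0,"ax": 0,"ay": 0,"az": 0},{"hand": 0.66,"dx": -0.05,"dy": 0.01,"dz": 0,"ax": 0,"ay": 0,"az": 0},{"hand": 0.66,"dx": 0,"dy": 0,"dz": 0,"ax": 0,"ay": 0,"az": 0},{"hand": 0.66,"dx": 0,"dy": 0,"dz": 0,"ax": 0,"ay": 0,"az": 0}], "newtons": 6}}

```text
time_s: 17.08
position: [0.5442, 0.1734, 0.0363]
tool_rot: [[-0.015, -0.0, 1.0], [-1.0, 0.0, -0.015], [0.0, -1.0, -0.0]]
ft_force: [-0.2, -0.3, 1.0]
grip_width: 0.0582
```

>>> {"name": "jog_arm", "arguments": {"rows": [{"hand": 0.66,"dx": -0.05,"dy": 0,"dz": 0,"ax": 0,"ay": 0,"az": 0},{"hand": 0.66,"dx": -0.05,"dy": 0.01,"dz": 0,"ax": 0,"ay": 0,"az": 0},{"hand": 0.66,"dx": -0.05,"dy": 0.01,"dz": 0,"ax": 0,"ay": 0,"az": 0},{"hand": 0.66,"dx": 0,"dy": 0,"dz": 0,"ax": 0,"ay": 0,"az": 0},{"hand": 0.66,"dx": 0,"dy": 0,"dz": 0,"ax": 0,"ay": 0,"az": 0}], "newtons": 6}}

```text
time_s: 17.5
position: [0.5442, 0.1744, 0.0361]
tool_rot: [[-0.016, -0.0, 1.0], [-1.0, -0.001, -0.016], [0.001, -1.0, -0.0]]
ft_force: [-0.5, -5.2, 1.4]
grip_width: 0.0584
```

>>> {"name": "jog_arm", "arguments": {"rows": [{"hand": 0.66,"dx": -0.02,"dy": 0,"dz": 0,"ax": 0,"ay": 0,"az": 0},{"hand": 0.66,"dx": -0.02,"dy": 0,"dz": 0,"ax": 0,"ay": 0,"az": 0},{"hand": 0.66,"dx": 0,"dy": 0,"dz": 0,"ax": 0,"ay": 0,"az": 0},{"hand": 0.66,"dx": 0,"dy": 0,"dz": 0,"ax": 0,"ay": 0,"az": 0},{"hand": 0.66,"dx": 0,"dy": 0,"dz": 0,"ax": 0,"ay": 0,"az": 0}], "newtons": 6}}

```text
time_s: 17.92
position: [0.5442, 0.1745, 0.0361]
tool_rot: [[-0.016, -0.0, 1.0], [-1.0, -0.001, -0.016], [0.001, -1.0, -0.0]]
ft_force: [-1.8, -7.6, 1.7]
grip_width: 0.0583
```

>>> {"name": "jog_arm", "arguments": {"rows": [{"hand": 0.66,"dx": -0.02,"dy": 0,"dz": -0.01,"ax": 0,"ay": 0,"az": 0},{"hand": 0.66,"dx": -0.02,"dy": 0,"dz": 0,"ax": 0,"ay": 0,"az": 0},{"hand": 0.66,"dx": 0,"dy": 0,"dz": 0,"ax": 0,"ay": 0,"az": 0},{"hand": 0.66,"dx": 0,"dy": 0,"dz": 0,"ax": 0,"ay": 0,"az": 0},{"hand": 0.66,"dx": 0,"dy": 0,"dz": 0,"ax": 0,"ay": 0,"az": 0}], "newtons": 6}}

```text
time_s: 18.33
position: [0.5443, 0.1747, 0.0361]
tool_rot: [[-0.016, -0.0, 1.0], [-1.0, -0.002, -0.016], [0.002, -1.0, -0.0]]
ft_force: [-0.9, -8.4, 1.3]
grip_width: 0.0582
```

>>> {"name": "jog_arm", "arguments": {"rows": [{"hand": 0.66,"dx": -0.02,"dy": 0,"dz": 0,"ax": 0,"ay": 0,"az": 0},{"hand": 0.66,"dx": -0.01,"dy": 0,"dz": 0,"ax": 0,"ay": 0,"az": 0},{"hand": 0.66,"dx": 0,"dy": 0,"dz": 0,"ax": 0,"ay": 0,"az": 0},{"hand": 0.66,"dx": 0,"dy": 0,"dz": 0,"ax": 0,"ay": 0,"az": 0},{"hand": 0.66,"dx": 0,"dy": 0,"dz": 0,"ax": 0,"ay": 0,"az": 0}], "newtons": 6}}

```text
time_s: 18.75
position: [0.5443, 0.1747, 0.0361]
tool_rot: [[-0.016, -0.0, 1.0], [-1.0, -0.002, -0.016], [0.002, -1.0, -0.0]]
ft_force: [-0.9, -10.2, 1.0]
grip_width: 0.0581
```

>>> {"name": "jog_arm", "arguments": {"rows": [{"hand": 0.66,"dx": 0,"dy": 0,"dz": 0,"ax": 0,"ay": 0,"az": 0},{"hand": 0.66,"dx": 0,"dy": 0,"dz": 0,"ax": 0,"ay": 0,"az": 0},{"hand": 0.66,"dx": 0,"dy": 0,"dz": 0,"ax": 0,"ay": 0,"az": 0},{"hand": 0.66,"dx": 0,"dy": 0,"dz": 0,"ax": 0,"ay": 0,"az": 0},{"hand": 0.66,"dx": 0,"dy": 0,"dz": 0,"ax": 0,"ay": 0,"az": 0}], "newtons": 6}}

```text
time_s: 19.17
position: [0.5443, 0.1747, 0.0361]
tool_rot: [[-0.016, -0.0, 1.0], [-1.0, -0.002, -0.016], [0.002, -1.0, -0.0]]
ft_force: [-1.0, -10.2, 2.3]
grip_width: 0.0583
```

>>> {"name": "jog_arm", "arguments": {"rows": [{"hand": 0.66,"dx": -0.01,"dy": 0,"dz": 0,"ax": 0,"ay": 0,"az": 0},{"hand": 0.66,"dx": 0,"dy": 0,"dz": 0,"ax": 0,"ay": 0,"az": 0},{"hand": 0.66,"dx": 0,"dy": 0,"dz": 0,"ax": 0,"ay": 0,"az": 0},{"hand": 0.66,"dx": 0,"dy": 0,"dz": 0,"ax": 0,"ay": 0,"az": 0},{"hand": 0.66,"dx": 0,"dy": 0,"dz": 0,"ax": 0,"ay": 0,"az": 0}], "newtons": 6}}

```text
time_s: 19.58
position: [0.5443, 0.1747, 0.0361]
tool_rot: [[-0.016, -0.0, 1.0], [-1.0, -0.002, -0.016], [0.002, -1.0, -0.0]]
ft_force: [-0.4, -10.7, 2.0]
grip_width: 0.0583
```

>>> {"name": "jog_arm", "arguments": {"rows": [{"hand": 0.66,"dx": 0,"dy": 0,"dz": 0,"ax": 0,"ay": 0,"az": 0},{"hand": 0.66,"dx": 0,"dy": 0,"dz": 0,"ax": 0,"ay": 0,"az": 0},{"hand": 0.66,"dx": 0,"dy": 0,"dz": 0,"ax": 0,"ay": 0,"az": 0},{"hand": 0.66,"dx": 0,"dy": 0,"dz": 0,"ax": 0,"ay": 0,"az": 0},{"hand": 0.66,"dx": 0,"dy": 0,"dz": 0,"ax": 0,"ay": 0,"az": 0}], "newtons": 6}}

```text
time_s: 20.0
position: [0.5443, 0.1747, 0.0361]
tool_rot: [[-0.016, -0.0, 1.0], [-1.0, -0.002, -0.016], [0.002, -1.0, -0.0]]
ft_force: [0.0, -11.9, 1.9]
grip_width: 0.0582
```

```bash
python3 - <<'E'
from rig import status,imaging
import cv2
s=status.observe(); print(s['position'],s['ft_force'],s['wrist_torque'],s['grip_width'])
for n,(y0,y1,x0,x1) in (('scene',(150,250,350,450)),):
    im=imaging.get_image(n)[:,:,::-1]; cv2.imwrite('pics/%s18.png'%n,im); cv2.imwrite('pics/%sz18.png'%n,cv2.resize(im[y0:y1,x0:x1],None,fx=6,fy=6,interpolation=cv2.INTER_CUBIC))
E
```

```text
[0.54427886 0.17469905 0.03609974] [  0.03033887 -11.89267896   1.85912043] [-1.66801506  0.132208    0.00631363] 0.05824212550088152
```

View pics/scenez18.png

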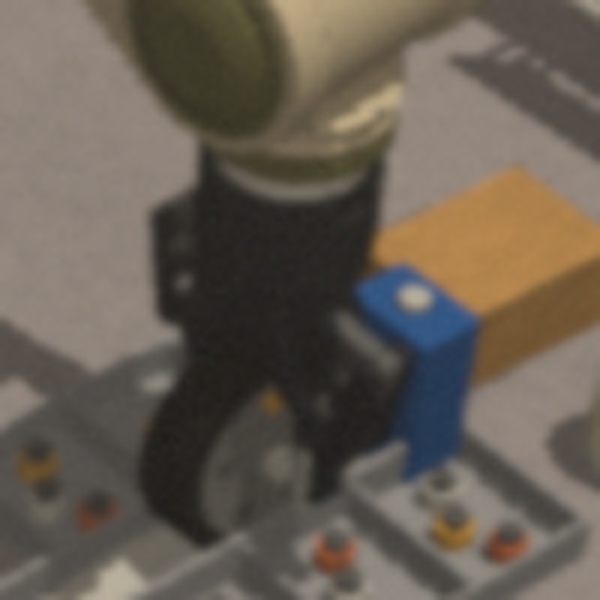

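```bash
python3 - <<'E'
from h import *
def sil(c,head=.9):
    h=np.radians(head); a=np.array([np.cos(h),-np.sin(h),0]); f=np.array([np.sin(h),np.cos(h),0]); t=np.linspace(0,2*np.pi,400)
    P=np.vstack([np.array(c)+s*a+.05*(np.cos(t)[:,None]*f+np.sin(t)[:,None]*[0,0,1]) for s in (-.014,.014)])
    u=proj("scene",P); return u[:,0].min(), u[np.argmin(u[:,0])]
for y in (.160,.165,.170,.175): print(y,sil((.5442,y,.0555)), proj("scene",[.5442+.03,y,.0555]))
g=cv2.cvtColor(cv2.imread("pics/scene18.png"),cv2.COLOR_BGR2GRAY)
for r in range(222,238,3): print(r,g[r,366:386])
print(g[220:236,390:402])
E
```

```text
0.16 (np.float64(370.33212850502935), array([370.33212851, 229.5963771 ])) [[396.80190483 230.05182345]]
0.165 (np.float64(371.8179038520483), array([371.81790385, 228.75372682])) [[398.25394148 229.2048209 ]]
0.17 (np.float64(373.29908688202346), array([373.29908688, 228.12677139])) [[399.70157427 228.36038113]]
0.175 (np.float64(374.77534521007453), array([374.77534521, 227.2891911 ])) [[401.14482261 227.51849286]]
222 [72 75 77 80 82 81 81 70 52 36 33 31 33 35 37 35 36 39 36 39]
225 [75 73 73 70 72 74 71 57 39 37 34 35 33 37 36 38 37 36 46 60]
228 [81 81 80 74 73 70 64 45 35 35 35 35 32 34 34 36 36 47 61 72]
231 [74 78 82 83 80 78 68 51 37 35 33 32 35 33 33 36 39 55 73 78]
234 [54 58 67 76 80 82 79 73 59 41 33 33 33 35 34 36 39 55 70 78]
237 [77 78 80 80 79 79 79 78 78 80 79 71 55 39 35 34 36 37 50 64]
[[ 67  68  67  64  68  67  67  63  56  43  33  34]
 [ 68  65  66  65  65  67  64  65  58  42  38  34]
 [ 65  66  66  67  69  67  66  66  58  44  36  36]
 [ 66  68  68  68  66  67  71  67  62  47  42  39]
 [ 68  66  66  69  70  77  84  84  73  60  53  46]
 [ 65  66  68  71  80  92 100  95  84  72  73  62]
 [ 64  66  67  74  87  99  99  96  87  79  82  73]
 [ 67  66  69  76  89  97  99  99  92  82  83  76]
 [ 66  64  67  74  85  95  97  97  89  83  83  68]
 [ 66  64  63  70  75  86  92  89  85  82  82  66]
 [ 66  63  63  66  69  73  79  76  76  83  81  66]
 [ 69  64  64  67  64  69  69  67  71  84  82  62]
 [ 67  64  63  65  65  67  65  63  72  82  78  57]
 [ 65  60  60  67  63  67  67  70  72  83  79  64]
 [ 59  56  61  65  66  68  71  73  80  84  88  82]
 [ 56  57  64  66  69  73  76  78  77  82  88  86]]
```

>>> {"name": "jog_arm", "arguments": {"rows": [{"hand": 0.66,"dx": 0.03,"dy": 0,"dz": 0,"ax": 0,"ay": 0,"az": 0},{"hand": 0.66,"dx": 0.03,"dy": 0,"dz": 0,"ax": 0,"ay": 0,"az": 0},{"hand": 0.66,"dx": 0.03,"dy": 0,"dz": 0,"ax": 0,"ay": 0,"az": 0},{"hand": 0.66,"dx": 0.02,"dy": 0,"dz": 0,"ax": 0,"ay": 0,"az": 0},{"hand": 0.66,"dx": 0,"dy": 0,"dz": 0,"ax": 0,"ay": 0,"az": 0}], "newtons": 6}}

```text
time_s: 20.47
position: [0.5443, 0.1746, 0.0361]
tool_rot: [[-0.016, 0.0, 1.0], [-1.0, -0.0, -0.016], [0.0, -1.0, 0.0]]
ft_force: [0.1, -5.3, -0.3]
grip_width: 0.0585
```

>>> {"name": "jog_arm", "arguments": {"rows": [{"hand": 0.66,"dx": 0.03,"dy": 0,"dz": 0,"ax": 0,"ay": 0,"az": 0},{"hand": 0.66,"dx": 0.03,"dy": 0,"dz": 0,"ax": 0,"ay": 0,"az": 0},{"hand": 0.66,"dx": 0.01,"dy": 0,"dz": 0,"ax": 0,"ay": 0,"az": 0},{"hand": 0.66,"dx": 0,"dy": 0,"dz": 0,"ax": 0,"ay": 0,"az": 0},{"hand": 0.66,"dx": 0,"dy": 0,"dz": 0,"ax": 0,"ay": 0,"az": 0}], "newtons": 6}}

```text
time_s: 20.88
position: [0.5442, 0.1745, 0.0361]
tool_rot: [[-0.015, 0.0, 1.0], [-1.0, 0.0, -0.015], [-0.0, -1.0, 0.0]]
ft_force: [0.7, -2.6, 1.2]
grip_width: 0.0583
```

>>> {"name": "jog_arm", "arguments": {"rows": [{"hand": 0.69,"dx": 0,"dy": 0,"dz": 0,"ax": 0,"ay": 0,"az": 0},{"hand": 0.71,"dx": 0,"dy": 0,"dz": 0,"ax": 0,"ay": 0,"az": 0},{"hand": 0.73,"dx": 0,"dy": 0,"dz": 0,"ax": 0,"ay": 0,"az": 0},{"hand": 0.75,"dx": 0,"dy": 0,"dz": 0,"ax": 0,"ay": 0,"az": 0},{"hand": 0.77,"dx": 0,"dy": 0,"dz": 0,"ax": 0,"ay": 0,"az": 0}], "newtons": 6}}

```text
time_s: 21.3
position: [0.5441, 0.1744, 0.0361]
tool_rot: [[-0.015, -0.0, 1.0], [-1.0, 0.0, -0.015], [-0.0, -1.0, -0.0]]
ft_force: [-0.1, 1.2, -0.4]
grip_width: 0.0656
```

>>> {"name": "jog_arm", "arguments": {"rows": [{"hand": 0.85,"dx": 0,"dy": 0,"dz": 0,"ax": 0,"ay": 0,"az": 0},{"hand": 0.9,"dx": 0,"dy": 0,"dz": 0,"ax": 0,"ay": 0,"az": 0},{"hand": 0.95,"dx": 0,"dy": 0,"dz": 0,"ax": 0,"ay": 0,"az": 0},{"hand": 1,"dx": 0,"dy": 0,"dz": 0,"ax": 0,"ay": 0,"az": 0},{"hand": 1,"dx": 0,"dy": 0,"dz": 0,"ax": 0,"ay": 0,"az": 0}]}}

```text
time_s: 21.72
position: [0.5442, 0.1743, 0.0361]
tool_rot: [[-0.016, -0.0, 1.0], [-1.0, 0.0, -0.016], [-0.0, -1.0, -0.0]]
ft_force: [-0.6, 0.6, -0.8]
grip_width: 0.0854
```

```bash
python3 - <<'E'
from rig import status,imaging
import cv2
s=status.observe(); print(s['position'],s['ft_force'],s['wrist_torque'],s['grip_width'])
for n,(y0,y1,x0,x1) in (('scene',(150,250,350,450)),):
    im=imaging.get_image(n)[:,:,::-1]; cv2.imwrite('pics/%s19.png'%n,im); cv2.imwrite('pics/%sz19.png'%n,cv2.resize(im[y0:y1,x0:x1],None,fx=6,fy=6,interpolation=cv2.INTER_CUBIC))
E
```

```text
[0.54419506 0.17427153 0.0361186 ] [-0.56002565  0.60711052 -0.84188269] [-0.01907934 -0.04356204  0.01845499] 0.08541422744958399
```

View pics/scenez19.png

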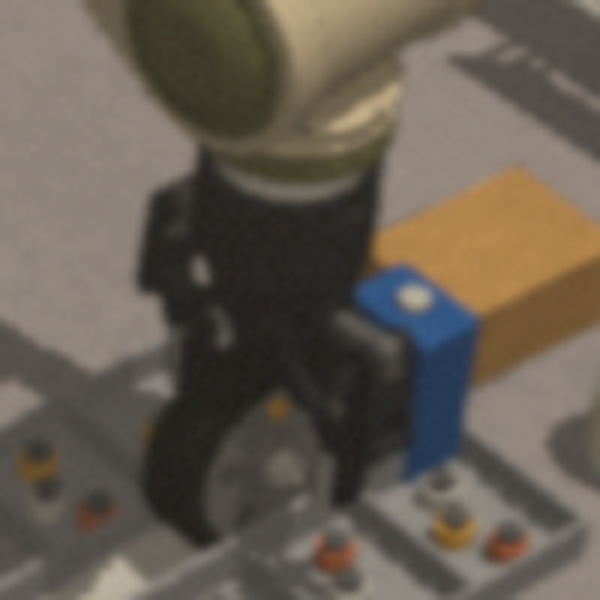

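>>> {"name": "jog_arm", "arguments": {"rows": [{"hand": 1,"dx": 0,"dy": -0.5,"dz": 0,"ax": 0,"ay": 0,"az": 0},{"hand": 1,"dx": 0,"dy": -1.5,"dz": 0,"ax": 0,"ay": 0,"az": 0},{"hand": 1,"dx": 0,"dy": -2,"dz": 0,"ax": 0,"ay": 0,"az": 0},{"hand": 1,"dx": 0,"dy": -2,"dz": 0,"ax": 0,"ay": 0,"az": 0},{"hand": 1,"dx": 0,"dy": -2,"dz": 0,"ax": 0,"ay": 0,"az": 0}]}}

```text
time_s: 22.18
position: [0.5441, 0.1743, 0.1174]
tool_rot: [[-0.016, 0.0, 1.0], [-1.0, 0.0, -0.016], [-0.0, -1.0, 0.0]]
ft_force: [-0.4, 0.8, -0.3]
grip_width: 0.0857
```

>>> {"name": "jog_arm", "arguments": {"rows": [{"hand": 1,"dx": 3,"dy": -3,"dz": -3,"ax": 0,"ay": 0,"az": 0},{"hand": 1,"dx": 3,"dy": -2,"dz": -3,"ax": 0,"ay": 0,"az": 0},{"hand": 1,"dx": 3,"dy": 0,"dz": -3,"ax": 0,"ay": 0,"az": 0},{"hand": 1,"dx": 3,"dy": 0,"dz": -3,"ax": 0,"ay": 0,"az": 0},{"hand": 1,"dx": 3,"dy": 0,"dz": 0,"ax": 0,"ay": 0,"az": 0}]}}

```text
time_s: 22.6
position: [0.4273, 0.0365, 0.1583]
tool_rot: [[-0.014, -0.003, 1.0], [-1.0, 0.001, -0.014], [-0.0, -1.0, -0.003]]
ft_force: [1.2, 0.5, 0.2]
grip_width: 0.0854
```

```bash
python3 - <<'E'
from rig import status,imaging
import cv2
s=status.observe(); print(s['position'],s['ft_force'],s['time_s'])
for n,(y0,y1,x0,x1) in (('scene',(150,250,350,450)),('top',(160,260,200,300))):
    im=imaging.get_image(n)[:,:,::-1]; cv2.imwrite('pics/%s20.png'%n,im); cv2.imwrite('pics/%sz20.png'%n,cv2.resize(im[y0:y1,x0:x1],None,fx=6,fy=6,interpolation=cv2.INTER_CUBIC))
E
```

```text
[0.42733235 0.03647805 0.15833033] [1.23235992 0.54040047 0.232763  ] 22.6
```

View pics/scenez20.png

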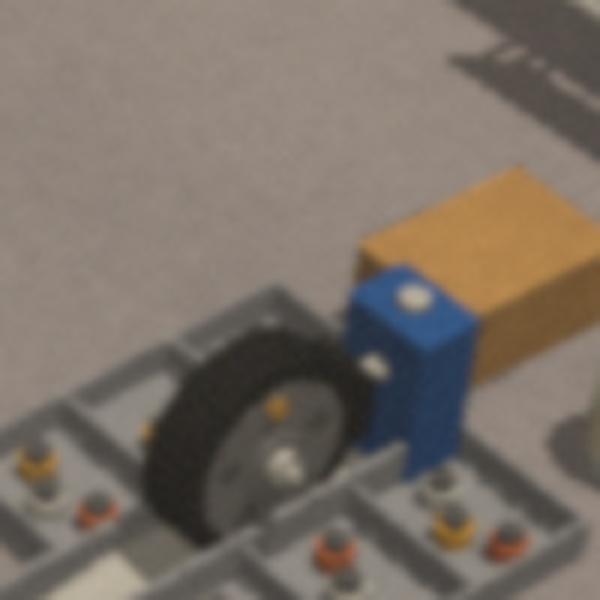

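View pics/top20.png

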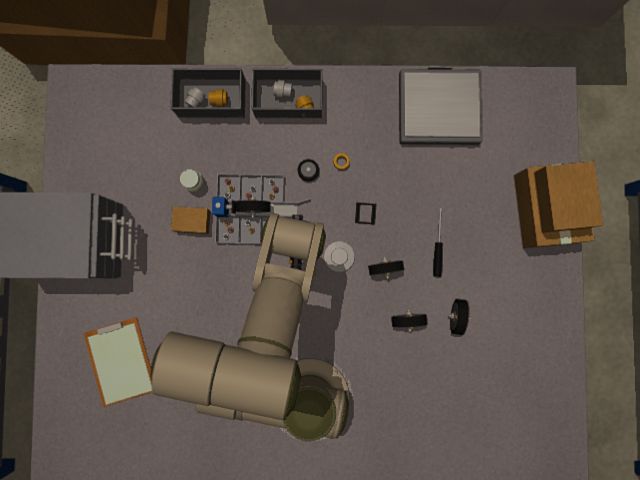

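>>> {"name": "jog_arm", "arguments": {"rows": [{"hand": 1,"dx": 0,"dy": 0,"dz": 0,"ax": 0,"ay": 0,"az": 0},{"hand": 1,"dx": 0,"dy": 0,"dz": 0,"ax": 0,"ay": 0,"az": 0},{"hand": 1,"dx": 0,"dy": 0,"dz": 0,"ax": 0,"ay": 0,"az": 0},{"hand": 1,"dx": 0,"dy": 0,"dz": 0,"ax": 0,"ay": 0,"az": 0},{"hand": 1,"dx": 0,"dy": 0,"dz": 0,"ax": 0,"ay": 0,"az": 0}]}}

```text
time_s: 23.12
position: [0.4325, 0.037, 0.1578]
tool_rot: [[-0.014, -0.0, 1.0], [-1.0, 0.0, -0.014], [-0.0, -1.0, -0.0]]
ft_force: [0.2, -0.1, -0.1]
grip_width: 0.0856
```

View pics/topz20.png

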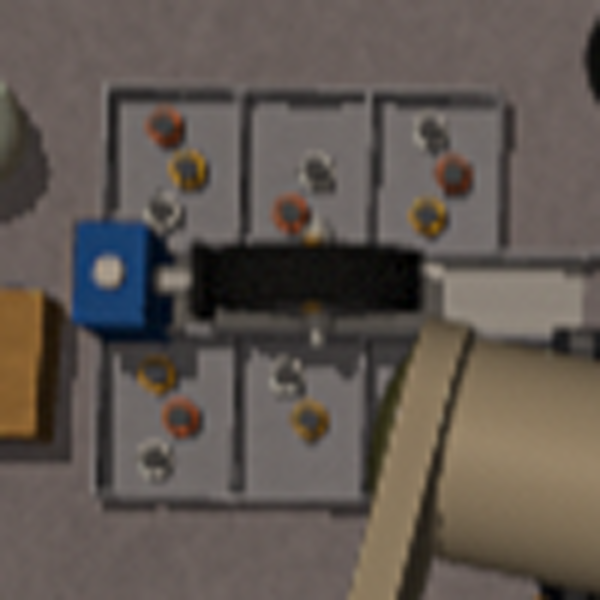

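```bash
python3 - <<'E'
from h import *
im=imaging.get_image("scene")[:,:,::-1]; a=cv2.imread("pics/scene20.png"); print("scene diff near wheel",np.abs(im[195:250,365:420].astype(int)-a[195:250,365:420]).max())
b=imaging.get_image("top")[:,:,::-1].astype(float); a=b; g=cv2.cvtColor(a.astype(np.uint8),cv2.COLOR_BGR2GRAY); print(g[198:220:3,226:275])
# axle near end
for uv in ((397.2,227.0),): 
    c,d=ray("scene",uv); 
    for px in (.572,.576): print(c+d*(px-c[0])/d[0])
E
```

```text
scene diff near wheel 7
[[ 91  71  60  86  91 110 109 111 111 109 108 109 112  99  50  66 114 113
  111 109  98  89  52  67  82 115 143 118  98  85 110 112 110 112 109  68
   60 111 114 111 112 112 110  96  63  64  86  67  91]
 [ 11  28  86 103 101  73  26  18  22  41  41  30  23  16  17  24  20  17
   23  19  20  19  17  19  18  22  20  13  20  18  18  21  20  21  20  13
   17  31  30  30  43  58  60  77  90 111 113 113 111]
 [ 40  64  62  80  84  65  22  19   6   6  13  17  13  15  13  16  16  19
   18  17  20  20  15  17  20  20  22  19  17  17  20  13  15  19  12  15
   11  14  12  10   6   9   3  20  77 130 131 114  75]
 [ 81 127 127 127 128  89  25  14   3   3  11  10  14  12  17  17  18  18
   19  19  18  20  21  17  19  20  18  16  17  17  20  18  17  18  13  15
   15  14  10  11  10   6   5  11  47  78  78  85 135]
 [ 14   8  25  77  79  48  20  17   4   4  10  10   5  15  19  12  18  17
   19  20  25  28  24  25  31  40  39  32  22  20  22  19  18  24  20  16
   20  11   7   5   5   5   0  13  45  81  77  84 135]
 [ 13  13  29  79  79  80  67  50  49  48  78  80  79  79  78  79  79  80
   79  72  74  75  68  66  60  69  78  70  62  52  69  69  71  70  70  77
   76  77  74  76  82  82  84  84  81  79  77  75  96]
 [ 17  20  34  46  46  51  52  60  59  55  48  48  54  39  42  46  45  42
   43  45  47  49  47  47  47  66 134  94  48  43  44  43  43  45  58  44
   48  49  48  46  52  89 104 103 101 101 100 100  98]
 [ 60  61  55  60  59  57  63 110 110 110 111 111 103  51  49  67 110  95
   90  69  88  88  62  66  55  57  57  59  59  58  59  60  59  67  93  47
   57  61  52  55  96 115 114 112 111 111 114 111  47]]
[0.572      0.16260702 0.06302707]
[0.576      0.15831328 0.06859615]
```

The wheel stands upright in the lane, flush with the pad and at rest: two scene frames about 0.5 s apart match around it. I'm handing the job in.

```bash
python3 -c "
from rig import job
print(job.close_job())"
```

```text
the job is handed in; nothing more can be done
None
```

The wheel now stands upright in the lane against the pad, let go and at rest, and the job is handed in at about 23 s. No verdict was reported, so success is my reading of forces and pictures.

**What I did:** I pinched the wheel by its axle ends (6 N commanded), eased it out of the chock and steered it about 3.4° into the lane. It then rolled over the hump to the pad, where I pressed, let go and withdrew.

**Rolling:** The nipple came round underneath just before the lane mouth; the picture put it at about z = 0.016–0.022.

**Pressing:** I found the pad by touch at a TCP y of about 0.174. The wrist force was 8.4 to 11.9 N for about 1.7 s. Rolling drag probably took 1–2 N of that, so the pad saw slightly less. I saw no wrist reading above 11.9 N.

**Last checks:** The final top view shows the tread meeting the pad with no gap. The bystanders in view look unmoved. The arm hid the elbow, so I could not check it then.

**What went wrong or disagreed:**
- **Brief lift at the ramp foot:** I raised the axle about 1 mm too early. The gripper took most of the wheel's weight for about a second, with the tread at most about 2 mm off the floor. The wheel turned back roughly 15° before I lowered it again.
- **Wheel lag in the fingers:** By the end the wheel sat about 7 mm behind the tool. From the pictures, its centre is at about bay x = 0.127.
- **Axle height check:** A rough single-view estimate from the axle end gave a height of 0.063–0.069 m, against about 0.056 expected. I put this down to a guessed viewing plane and did not check it further.

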